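Put the hand stamps back into the desk caddy

ROBOT

A 7-joint arm with a two-finger parallel gripper is mounted at the origin on the work surface. World frame = base frame: x ahead of the robot, y to its left, z up, the work surface at z = 0. Lengths are in m, angles in rad, forces in N, time in s.
With the tool pointing down it reaches from about 0.425 to 0.925 m from the base axis. Payload 6.8 kg.
Tool frame: the origin (TCP) lies at the very end of the fingers, on their centre line; the grasp point (between the pads) lies r.grip_depth behind it (r.grip_depth is the distance from the TCP to the grasp point, in m); z points along the fingers, x is the direction in which the jaws open and shut, and the axes are right-handed (so a half turn about z gives the same grasp; the last joint's range is limited). The gripper opens to 85 mm and grips with 20 to 120 N. Pads are 22 mm wide; open, the fingers measure 114 mm over their backs; the gripper's body (76 mm by 85 mm) begins 54 mm behind the grasp point. The pads swing forward as they close: fully open they stand 13 mm farther back than shut.
Start: joints at [1.073, 0.477, 0.022, 1.555, -0.011, 1.109, -0.083], TCP at [0.257, -0.624, 0.201] pointing down, gripper open.
Joint ranges: [-2.96, 2.96], [-0.34, 2.1], [-1.41, 1.46], [0.24, 2.44], [-1.37, 4.51], [0.17, 1.92], [-2.96, 2.96]. Speed limits (rad/s): [2.39, 2.39, 3.14, 3.14, 3.14, 3.14, 3.14].

INTERFACE

Orientations are given as a rotation vector (axis times angle).
In Python, from bench import readout, grab_frame, workorder, r gives the robot as it stands.
- The arm moves only by the shell command python3 -m handwheel 'ROWS' [FORCE]. ROWS is text: rows parted by semicolons, each of 7 numbers parted by spaces: the shift along the tool's x, y, z in mm, then the turn, a rotation vector about the tool's x, y, z in degrees, then the finger opening in mm, from 0 to 85.4. A call has 1 to 12 rows; each row is the pose to reach, as a shift and turn from the pose commanded when the call began, along the tool's axes at that moment; what a row does not reach only later rows make up. A row lasts 1/8 s, in which the tool goes at most 62.5 mm and 10.7 degrees, less where a joint would pass 70% of its speed; a pose out of reach is approached as far as the arm can. A call with a gripper value outside its range is refused whole. The fingers move at their own pace and stop on an object; FORCE is the grip in N (left out, the last holds). Time passes only in rows, so rows that repeat a pose let the fingers close. It gives the time, the measured TCP pose, the force and the opening at its end, in the units of the state.
- readout.get_obs(): the state, without advancing time (a new reading comes with each control period).
- grab_frame(name): name is "side" or "top"; returns a dict with "pixels" (420x560x3 uint8, red, green, blue), "fx", "fy", "cx", "cy" (pixels), "D" ([k1, k2, p1, p2, k3] as OpenCV has them; the pictures are not rectified), "rvec" (rotation vector, rad) and "tvec" (3), from world to camera coordinates, as OpenCV has them. Camera axes: x right, y down, z forward; pixel columns grow to the right and rows downward; lengths in m; the calibration is good to about 2 mm. A picture is of the moment at which its call begins. There is no depth.
- workorder.hand_in(): hands the job in, once; it reports no verdict.
The state is a dict: "clock": time; "joints": joint angles; "qvel": joint speeds; "tau": joint torques, N m; "tcp_pos": TCP position; "orientation": TCP orientation; "contact_force": force on the tool from outside, world axes, zero at the start; "moment": the same for the moment, N m; "grip_width": finger opening in m.
Only numpy, scipy, OpenCV 4.12 (cv2) and the standard library are available. Lean on these libraries where they do the work, as an engineer would, in place of code of your own. Each camera call takes 0.05 s, during which the arm holds its last target.

TASK

Gather the four wooden-handled hand stamps scattered over the desk into the caddy: each upright, standing fully down in the pocket whose shape and size match its foot (large round, small round, square, long narrow). Leave the two look-alikes, the loose drawer knob and the empty pen stand, standing where they are.

Things in the scene. Friction and masses are not known exactly. Their poses are not given: they have to be found in the camera images.
- stamp_large_mid (a point): Hand stamp with a LARGE ROUND foot, 50 mm in diameter. It stands upright, 70 mm tall: a 20 mm high foot (pale wood on a dark rubber die) and, centred on it, a vertical dark-wood round handle, 22 mm in diameter, from 20 to 70 mm above its underside. About 90 g. The point is at its centre, half-way up, 35 mm above the underside; z up.
- stamp_small_mid (a point): Hand stamp with a SMALL ROUND foot, 32 mm in diameter. It stands upright, 70 mm tall: a 20 mm high foot (pale wood on a dark rubber die) and, centred on it, a vertical dark-wood round handle, 22 mm in diameter, from 20 to 70 mm above its underside. About 60 g. The point is at its centre, half-way up, 35 mm above the underside; z up.
- stamp_square_mid (a point): Hand stamp with a SQUARE foot, 40 x 40 mm. It stands upright, 70 mm tall: a 20 mm high foot (pale wood on a dark rubber die) and, centred on it, a vertical dark-wood round handle, 22 mm in diameter, from 20 to 70 mm above its underside. About 80 g. The point is at its centre, half-way up, 35 mm above the underside; z up, x and y along the sides of the foot.
- stamp_long_mid (a point): Hand stamp with a LONG NARROW foot, 58 x 24 mm. It stands upright, 70 mm tall: a 20 mm high foot (pale wood on a dark rubber die) and, centred on it, a vertical dark-wood round handle, 22 mm in diameter, from 20 to 70 mm above its underside. About 80 g. The point is at its centre, half-way up, 35 mm above the underside; z up, x along the 58 mm side.
- pocket_large_floor (a point): Fixed wooden block, 88 x 88 x 23 mm, one of the four held side by side (89 mm apart, in shuffled order) in the low grey metal caddy (190 x 190 mm, its rim 22 mm above the desk). In its centre is a LARGE ROUND pocket, 70 mm in diameter, 18 mm deep, lined with grey felt. The point is at the centre of the pocket's floor, 10 mm above the desk; the block's top is 18 mm above the point (28 mm above the desk); z up, x and y along the block's sides.
- pocket_small_floor (a point): Fixed wooden block, 88 x 88 x 23 mm, one of the four held side by side (89 mm apart, in shuffled order) in the low grey metal caddy (190 x 190 mm, its rim 22 mm above the desk). In its centre is a SMALL ROUND pocket, 50 mm in diameter, 18 mm deep, lined with grey felt. The point is at the centre of the pocket's floor, 10 mm above the desk; the block's top is 18 mm above the point (28 mm above the desk); z up, x and y along the block's sides.
- pocket_square_floor (a point): Fixed wooden block, 88 x 88 x 23 mm, one of the four held side by side (89 mm apart, in shuffled order) in the low grey metal caddy (190 x 190 mm, its rim 22 mm above the desk). In its centre is a SQUARE pocket, 60 x 60 mm, 18 mm deep, lined with grey felt. The point is at the centre of the pocket's floor, 10 mm above the desk; the block's top is 18 mm above the point (28 mm above the desk); z up, x and y along the block's sides.
- pocket_long_floor (a point): Fixed wooden block, 88 x 88 x 23 mm, one of the four held side by side (89 mm apart, in shuffled order) in the low grey metal caddy (190 x 190 mm, its rim 22 mm above the desk). In its centre is a LONG NARROW pocket, 78 x 44 mm, 18 mm deep, lined with grey felt. The point is at the centre of the pocket's floor, 10 mm above the desk; the block's top is 18 mm above the point (28 mm above the desk); z up, x and y along the block's sides; the 78 mm side lies along x.
- drawer_knob_mid (a point): Look-alike, not a stamp: a loose dark-wood drawer knob, mushroom-shaped, 38 mm across and 40 mm tall, standing on a thin brass plate. Stays where it is. The point is on its axis, 20 mm above the desk; z up.
- pen_stand_mid (a point): Look-alike, not a stamp: an empty pen stand, a pale-wood square base 42 x 42 x 18 mm with a thin slanting steel tube (12 mm thick, no wooden handle), about 62 mm tall, the tube leaning to its +x. Stays where it is. The point is above the base's centre, 30 mm above the desk; z up.
There are look-alikes about, which are no part of the job. Leave any pink look-alike of the part that bears stamp_long_mid alone. What is shaped like the part that bears stamp_square_mid but red is not meant.

How it is judged:
At the end, for the whole second after the job is handed in: Each stamp stands upright (within 0.1 rad) on the floor of its matching pocket (centre within 15 mm of the pocket's centre, height within 4 mm of seated), at rest; the drawer knob and the pen stand are upright and within 20 mm of where they started (horizontal distance between stamp_large_mid and pocket_large_floor below 0.015 m and z of stamp_large_mid in the frame of pocket_large_floor between 0.031 and 0.039 m and angle between each of stamp_large_mid, stamp_small_mid, stamp_square_mid, stamp_long_mid's own z axis and vertical below 0.1 rad and linear speed of each of stamp_large, stamp_small, stamp_square, stamp_long below 0.02 m/s and horizontal distance between stamp_small_mid and pocket_small_floor below 0.015 m and z of stamp_small_mid in the frame of pocket_small_floor between 0.031 and 0.039 m and horizontal distance between stamp_square_mid and pocket_square_floor below 0.015 m and z of stamp_square_mid in the frame of pocket_square_floor between 0.031 and 0.039 m and horizontal distance between stamp_long_mid and pocket_long_floor below 0.015 m and z of stamp_long_mid in the frame of pocket_long_floor between 0.031 and 0.039 m and distance of each of drawer_knob_mid, pen_stand_mid from where it was at the start of the episode below 0.02 m and angle between each of drawer_knob_mid, pen_stand_mid's own z axis and vertical below 0.2 rad); the robot touches nothing.
It fails at once if the drawer knob is moved by more than 30 mm (distance of drawer_knob_mid from where it was at the start of the episode above 0.03 m).
It fails at once if the pen stand is moved by more than 30 mm (distance of pen_stand_mid from where it was at the start of the episode above 0.03 m).
It also fails if it takes over 118 s, if anything falls off the work surface, if the arm or the gripper's body presses on something with over 40 N, if the wrist force passes 120 N, or if a joint passes its speed limit or range.

## Working session

There is one attempt and no reset: what is moved stays moved. The work goes in short steps, Python scripts to look and compute and a shell command to move; the robot and the scene stay as the last step left them, time stands still between calls to the robot, and variables do not carry over. Pictures are saved under pics/ and viewed, and the job is handed in when it is done.

```bash
ls; mkdir -p pics; python3 - <<'E'
from bench import readout, grab_frame, workorder, r
import cv2
print(readout.get_obs()); print(r.grip_depth)
for n in("top","side"):
    f=grab_frame(n); cv2.imwrite(f"pics/{n}0.png",f["pixels"][:,:,::-1]); print({k:v for k,v in f.items() if k!="pixels"})
E
```

```text
pics
{'clock': 0.0, 'joints': array([ 1.07289837,  0.47782153,  0.02231596,  1.55647519, -0.01148   ,
        1.10928871, -0.08307553]), 'qvel': array([ 0.00058821,  0.00127942, -0.00083478,  0.00194469, -0.00027527,
        0.00022526, -0.00127577]), 'tau': array([ 4.43295639e-04, -5.96444499e+01,  1.60815451e+00, -2.81195086e+01,
        1.25013205e-02,  9.48813627e-03, -1.47122250e-05]), 'tcp_pos': array([ 0.25623972, -0.62375976,  0.20010092]), 'orientation': array([-2.60891119e+00,  1.74855459e+00,  2.55321189e-03]), 'contact_force': array([ 0.54700689, -0.21251716,  0.2981904 ]), 'moment': array([ 0.02327767,  0.00286244, -0.0017117 ]), 'grip_width': 0.08562755767440765}
0.0187
{'fx': 498.9454359562558, 'fy': 498.9454359562558, 'cx': 276.6239388827124, 'cy': 210.14179933951021, 'D': array([-0.18591665,  0.        ,  0.        ,  0.        ,  0.        ]), 'rvec': array([ 2.1342252 , -2.13764091,  0.21347375]), 'tvec': array([-0.08769504,  0.50249753,  1.10973741])}
{'fx': 413.74364654968906, 'fy': 413.74364654968906, 'cx': 279.30154987076895, 'cy': 207.47106108594116, 'D': array([-0.08127574,  0.        ,  0.        ,  0.        ,  0.        ]), 'rvec': array([ 2.39611552, -0.17958508,  0.09798305]), 'tvec': array([-0.50663736,  0.03431801,  0.95148113])}
```

View pics/top0.png

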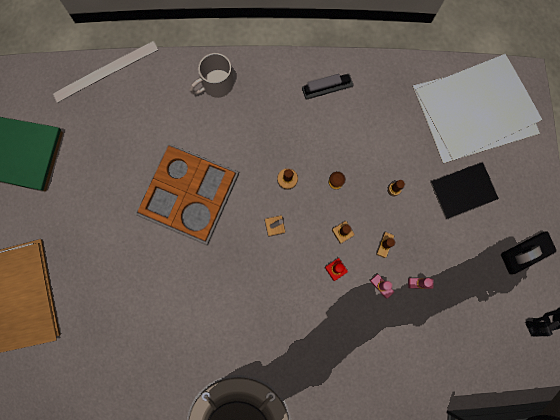

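View pics/side0.png

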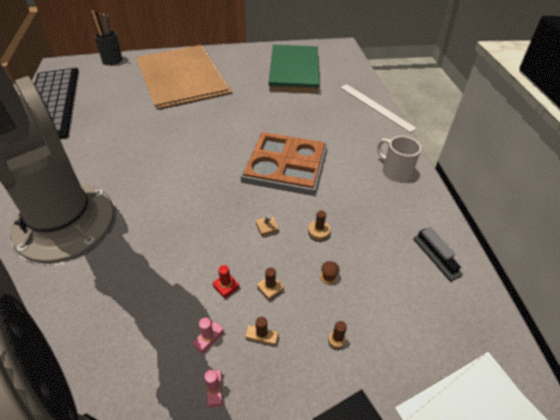

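Candidates in the top view:
- Large round stamp (288,177), small round stamp (396,187), square stamp (343,231), long stamp (387,243).
- Look-alikes: knob (337,180), pen stand (275,225), red square (336,268), pinks (382,285) and (421,283).
- Caddy at (188,194).

I'll check these in a close crop.

```bash
cat > h.py <<'E'
from bench import readout, grab_frame, workorder, r
import cv2, numpy as np
from scipy.spatial.transform import Rotation as R
def cam(f):
    K=np.array([[f["fx"],0,f["cx"]],[0,f["fy"],f["cy"]],[0,0,1.]]);Rm=cv2.Rodrigues(f["rvec"])[0];return K,f["D"],Rm,f["tvec"]
def plane(f,px,z):
    K,D,Rm,t=cam(f);p=cv2.undistortPoints(np.array(px,float).reshape(-1,1,2),K,D).reshape(-1,2)
    d=np.c_[p,np.ones(len(p))]@Rm;o=-Rm.T@t;s=(z-o[2])/d[:,2];return (o+s[:,None]*d)[:,:2]
def proj(f,P):
    K,D,Rm,t=cam(f);return cv2.projectPoints(np.array(P,float).reshape(-1,3),f["rvec"],f["tvec"],K,D)[0].reshape(-1,2)
def crop(f,x0,y0,x1,y1,s,name):
    cv2.imwrite(name,cv2.resize(f["pixels"][y0:y1,x0:x1,::-1],None,fx=s,fy=s,interpolation=cv2.INTER_CUBIC))
E
python3 - <<'E'
from h import *
f=grab_frame("top"); np.save("pics/top.npy",f,allow_pickle=True)
crop(f,255,150,455,300,4,"pics/c1.png"); crop(f,125,135,255,255,5,"pics/c2.png")
hsv=cv2.cvtColor(f["pixels"],cv2.COLOR_RGB2HSV)
for n,(x,y) in dict(pale=(283,185),palesq=(350,238),handle=(288,174),desk=(310,200),felt=(195,215),block=(188,195),sh=(300,350)).items(): print(n,hsv[y,x],f["pixels"][y,x])
E
```

```text
pale [ 15 150 165] [165 117  68]
palesq [176  19  92] [92 85 86]
handle [ 11 194  79] [79 40 19]
desk [ 11  33 108] [108  99  94]
felt [ 20   7 105] [105 104 102]
block [ 12 192 138] [138  76  34]
sh [10 39 59] [59 53 50]
```

View pics/c1.png

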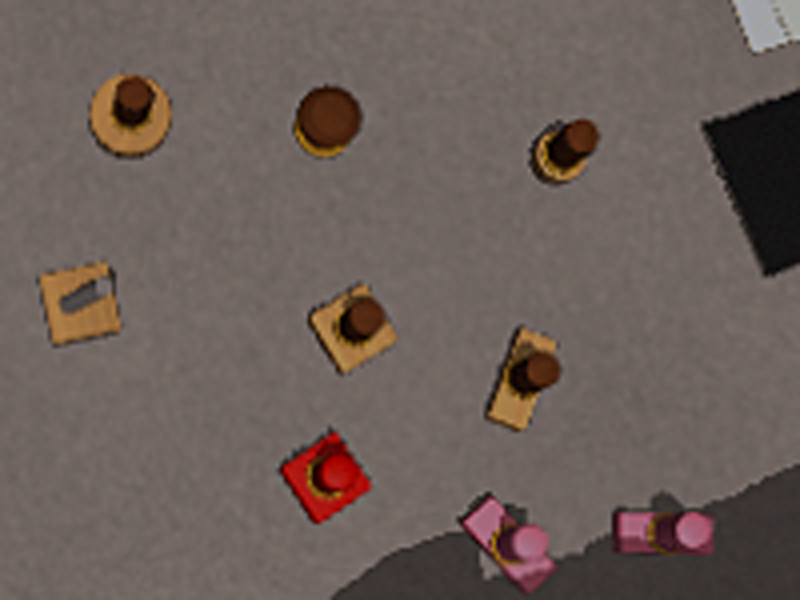

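View pics/c2.png

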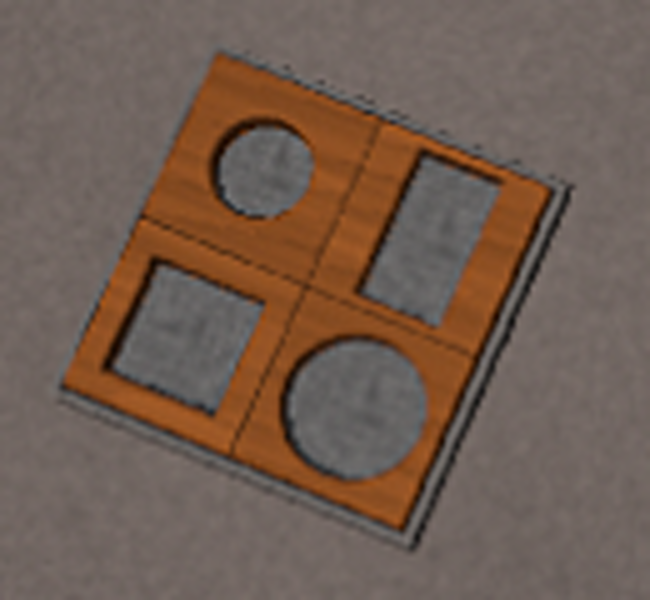

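The crop confirms the choice by foot shape and colour. Red and pink copies are excluded, the knob is at (337,180), and the pen stand at (275,226) has a steel tube. Caddy pockets: small top-left, long top-right, square bottom-left, large bottom-right. Next I'll measure.

```bash
cat > meas.py <<'E'
from h import *
C=dict(large=(288,177),small=(396,187),square=(343,231),long=(387,243),knob=(337,180),pen=(275,225))
def wrect(pts,w=None):
    (c,s,a)=cv2.minAreaRect((pts*1000).astype(np.float32));return np.round(c,1),np.round(s,1),round(a,1)
if __name__=="__main__":
    f=grab_frame("top")
    hsv=cv2.cvtColor(f["pixels"],cv2.COLOR_RGB2HSV);h,s,v=cv2.split(hsv)
    wood=((h>4)&(h<26)&(s>85)).astype(np.uint8)
    n,lab,st,cen=cv2.connectedComponentsWithStats(wood)
    for k,(x,y) in C.items():
        sub=lab[y-8:y+9,x-8:x+9];i=np.bincount(sub[sub>0]).argmax();m=lab==i
        pale=m&(v>105); ys,xs=np.nonzero(pale)
        print(k,"comp",st[i],"pale rect z.02",wrect(plane(f,np.c_[xs,ys],.02)))
        dk=m&(v<=105)&(v>40); 
        ys,xs=np.nonzero(m&~pale);print("   dark n",len(xs),"mean@.045",np.round(1000*plane(f,[[xs.mean(),ys.mean()]],.045),1))
    i=np.bincount(lab[150:240,140:235][lab[150:240,140:235]>0]).argmax();ys,xs=np.nonzero(lab==i)
    c,sz,a=wrect(plane(f,np.c_[xs,ys],.028));print("caddy",c,sz,a)
    # felt holes
    cs,hi=cv2.findContours((lab==i).astype(np.uint8),cv2.RETR_CCOMP,cv2.CHAIN_APPROX_NONE)
    for q,hh in zip(cs,hi[0]):
        if hh[3]>=0 and cv2.contourArea(q)>100: print("hole",cv2.minAreaRect(q)[0],wrect(plane(f,q.reshape(-1,2),.028)))
E
python3 meas.py
```

```text
large comp [277 168  21  21 335] pale rect z.02 (array([ 586.9, -114.2]), array([47. , 48.1]), 0.1)
   dark n 119 mean@.045 [[ 582.7 -114.4]]
small comp [388 180  17  16 182] pale rect z.02 (array([ 556.5, -373.8]), array([29.6, 20.5]), 55.7)
   dark n 140 mean@.045 [[ 559.7 -373.4]]
square comp [332 221  23  22 293] pale rect z.02 (array([ 455.7, -246.2]), array([40.7, 39.3]), 31.0)
   dark n 126 mean@.045 [[ 456.  -243.3]]
long comp [377 232  18  26 266] pale rect z.02 (array([ 424.8, -347. ]), array([23.7, 57.3]), 67.1)
   dark n 137 mean@.045 [[ 425.1 -343.9]]
knob comp [328 172  17  18 226] pale rect z.02 (array([ 565.5, -226.5]), array([29. ,  9.5]), 65.0)
   dark n 205 mean@.045 [[ 576.5 -230.3]]
pen comp [265 215  20  21 260] pale rect z.02 (array([471.2, -83.9]), array([41.7, 40.5]), 12.3)
   dark n 18 mean@.045 [[464.2 -87.7]]
caddy [549.8 126.6] [180.1 179.1] 67.3
hole (195.50001525878906, 216.50001525878906) (array([490.6, 102.1]), array([68.1, 69.8]), 45.8)
hole (161.91439819335938, 202.1883544921875) (array([524.9, 183.5]), array([60.3, 61.6]), 67.2)
hole (210.6506805419922, 182.56849670410156) (array([572.5,  68.1]), array([44.8, 78.9]), 67.4)
hole (177.25001525878906, 168.75001525878906) (array([606.8, 149.6]), array([46.2, 49.5]), 46.5)
```

```bash
cat > go.py <<'E'
from h import *
import sys
# usage: go.py x y z(mm) [yaw deg turn unused]
o=readout.get_obs(); Rm=R.from_rotvec(o["orientation"]).as_matrix(); p=o["tcp_pos"]*1000
print("clock %.2f tcp"%o["clock"],p.round(1),"xdir yaw %.1f tilt %.2f"%(np.degrees(np.arctan2(Rm[1,0],Rm[0,0])),np.degrees(np.arccos(-Rm[2,2]))),"w %.1f"%(o["grip_width"]*1000),"F",o["contact_force"].round(1),"q",o["joints"].round(2))
if len(sys.argv)>3:
    t=np.array([float(a) for a in sys.argv[1:4]]);print("shift",(Rm.T@(t-p)).round(1))
E
python3 - <<'E'
from h import *
g=grab_frame("side"); im=g["pixels"][:,:,::-1].copy(); im=cv2.resize(im[130:380,180:400],None,fx=3.2,fy=2.4 if 0 else 3.2,interpolation=cv2.INTER_CUBIC)
T=dict(large=(585.5,-114.3),small=(559,-373.5),square=(456,-245),long=(425,-345.5))
Pk=[(490.6,102.1),(524.9,183.5),(572.5,68.1),(606.8,149.6)]
for x,y in T.values():
    for z in (20,70):
        u=(proj(g,[x/1000,y/1000,z/1000])[0]-[180,130])*3.2; cv2.drawMarker(im,tuple(map(int,u)),(0,255,0),0,12,1)
for x,y in Pk:
    u=(proj(g,[x/1000,y/1000,.01])[0]-[180,130])*3.2; cv2.drawMarker(im,tuple(map(int,u)),(0,255,0),0,12,1)
cv2.imwrite("pics/s1.png",im[:600*1 if 0 else 800][:, :800][:600] if 0 else cv2.resize(im,None,fx=.75,fy=.75))
E
python3 go.py 585.5 -114.3 150
```

```text
clock 0.25 tcp [ 256.4 -624.1  200.6] xdir yaw -67.7 tilt 0.05 w 85.3 F [0.2 0.3 0.3] q [ 1.07  0.48  0.02  1.56 -0.01  1.11 -0.08]
shift [-346.4 -498.1   50.9]
```

View pics/s1.png

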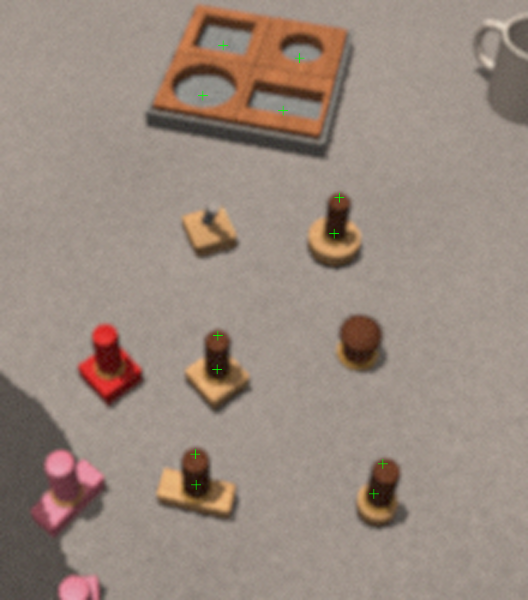

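```bash
python3 - <<'E'
from h import *
f=grab_frame("top");g=grab_frame("side")
print("small top cam",plane(f,[[400,184]],.07)*1000, "side",plane(g,[[180+386/2.4,130+466/2.4]],.07)*1000)
print("small foot side",plane(g,[[180+378/2.4,130+500/2.4]],.02)*1000,"large foot side",plane(g,[[180+334/2.4,130+238/2.4]],.02)*1000)
print("large top cam",plane(f,[[288.5,173.9]],.07)*1000,"sq",plane(f,[[255+366/4,150+315/4]],.07)*1000,"long",plane(f,[[255+541/4,150+369/4]],.07)*1000)
E
python3 go.py 560 -374 150
```

```text
small top cam [[ 559.97911273 -375.75272199]] side [[ 561.06686623 -375.55328527]]
small foot side [[ 560.80372367 -378.90819027]] large foot side [[ 584.27606787 -119.78000687]]
large top cam [[ 582.83246498 -115.65562847]] sq [[ 455.15482121 -246.38760104]] long [[ 423.79248822 -346.42538396]]
clock 0.35 tcp [ 256.5 -624.3  200.9] xdir yaw -67.7 tilt 0.02 w 85.4 F [0.4 0.2 0.7] q [ 1.07  0.48  0.02  1.56 -0.01  1.11 -0.08]
shift [-116.1 -375.9   50.9]
```

```bash
python3 -m handwheel '-15 -47 0 0 0 0 50; -29 -94 0 0 0 0 50; -44 -141 10 0 0 0 50; -58 -188 20 0 0 0 50; -73 -235 30 0 0 0 50; -87 -282 40 0 0 0 50; -102 -329 50 0 0 0 50; -112 -360 51 0 0 0 50; -117 -377 51 0 0 0 50; -117 -377 51 0 0 0 50; -117 -377 51 0 0 0 50' 40; python3 go.py 560.5 -375.5 31
```

```text
clock: 1.72
tcp_pos: [0.5592, -0.375, 0.1503]
orientation: [2.606, -1.752, 0.0]
contact_force: [0.3, -1.1, 0.6]
grip_width: 0.0496
clock 1.73 tcp [ 559.2 -375.   150.3] xdir yaw -67.8 tilt 0.08 w 49.6 F [ 0.3 -1.1  0.6] q [ 0.54  0.52 -0.07  1.6   0.04  1.02 -0.72]
shift [  0.9  -1.2 119.3]
```

```bash
python3 -m handwheel '1 -1 40 0 0 0 50; 1 -1 80 0 0 0 50; 1 -1 105 0 0 0 50; 1 -1 117 0 0 0 50; 1 -1 117 0 0 0 50; 1 -1 117 0 0 0 15; 1 -1 117 0 0 0 15; 1 -1 117 0 0 0 15; 1 -1 117 0 0 0 15; 1 -1 117 0 0 0 15; 1 -1 117 0 0 0 15' 40; python3 go.py 606.8 149.6 150
python3 - <<'E'
from h import *
crop(grab_frame("side"),270,240,420,370,4,"pics/g1.png")
E
```

```text
clock: 3.1
tcp_pos: [0.5632, -0.3742, 0.0347]
orientation: [-2.609, 1.749, -0.004]
contact_force: [-0.9, -0.7, 6.5]
grip_width: 0.0192
clock 3.10 tcp [ 563.2 -374.2   34.7] xdir yaw -67.7 tilt 0.16 w 19.2 F [-0.9 -0.7  6.5] q [ 0.54  0.65 -0.07  1.67  0.06  0.81 -0.73]
shift [-467.7 -239.5 -116. ]
```

View pics/g1.png

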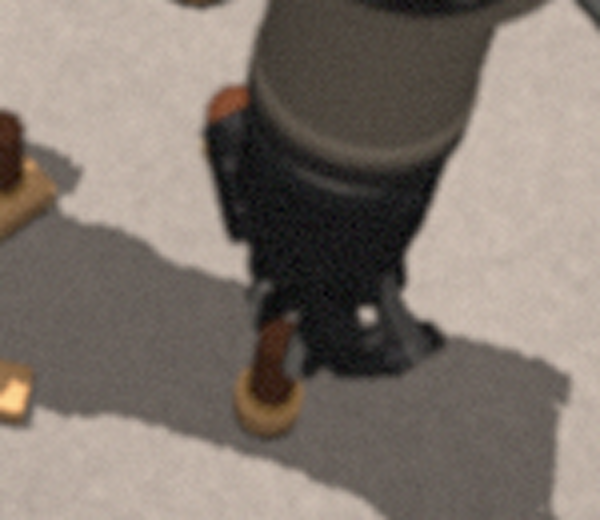

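```bash
python3 -m handwheel '0 0 0 0 0 0 15;0 0 0 0 0 0 15'; python3 - <<'E'
from h import *
g=grab_frame("side");P=readout.get_obs()["tcp_pos"]
print(proj(g,P),(proj(g,P)-[270,240])*4, (proj(g,[.5605,-.3755,.0])-[270,240])*4)
crop(g,270,240,420,370,4,"pics/g2.png")
crop(grab_frame("top"),340,130,480,250,5,"pics/g3.png")
E
```

```text
clock: 3.4
tcp_pos: [0.5632, -0.3742, 0.0347]
orientation: [-2.609, 1.749, -0.005]
contact_force: [0.2, -0.7, 6.6]
grip_width: 0.0192
[[339.20116738 332.26538208]] [[276.8046695 369.0615283]] [[262.1534786  405.12483416]]
```

View pics/g2.png

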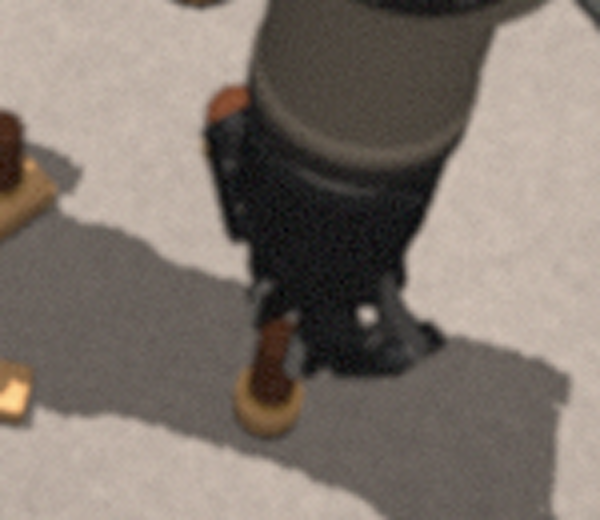

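View pics/g3.png

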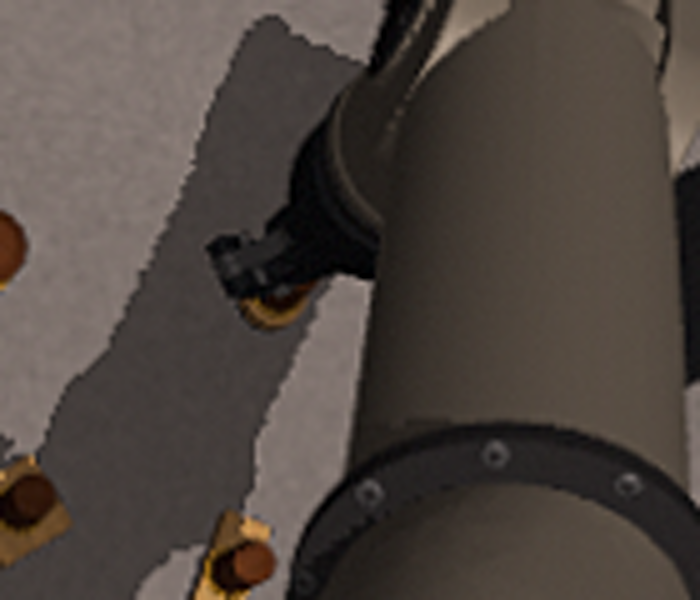

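```bash
python3 - <<'E'
from h import *
o=readout.get_obs();P=o["tcp_pos"];M=R.from_rotvec(o["orientation"]).as_matrix()
for n,x0,y0,s,src in(("side",240,200,4,None),("top",340,130,5,None)):
    g=grab_frame(n);im=cv2.resize(g["pixels"][y0:y0+(170 if n=="side" else 120),x0:x0+(180 if n=="side" else 140),::-1],None,fx=s,fy=s,interpolation=cv2.INTER_CUBIC)
    im=np.clip(im.astype(float)*2.,0,255).astype(np.uint8)
    pr=lambda l:tuple(map(int,(proj(g,P+M@np.array(l))[0]-[x0,y0])*s))
    for sx,c in((1,(0,255,0)),(-1,(255,255,0))):
        for w in(.0096,):
            q=[pr([sx*w,-.011,0]),pr([sx*w,.011,0]),pr([sx*w,.011,-.035]),pr([sx*w,-.011,-.035])]
            cv2.polylines(im,[np.array(q)],True,c,1)
    cv2.line(im,pr([0,0,0]),pr([0,0,-.12]),(0,0,255),1)
    cv2.imwrite(f"pics/w_{n}.png",im)
E
```

```text
(no output)
```

View pics/w_side.png

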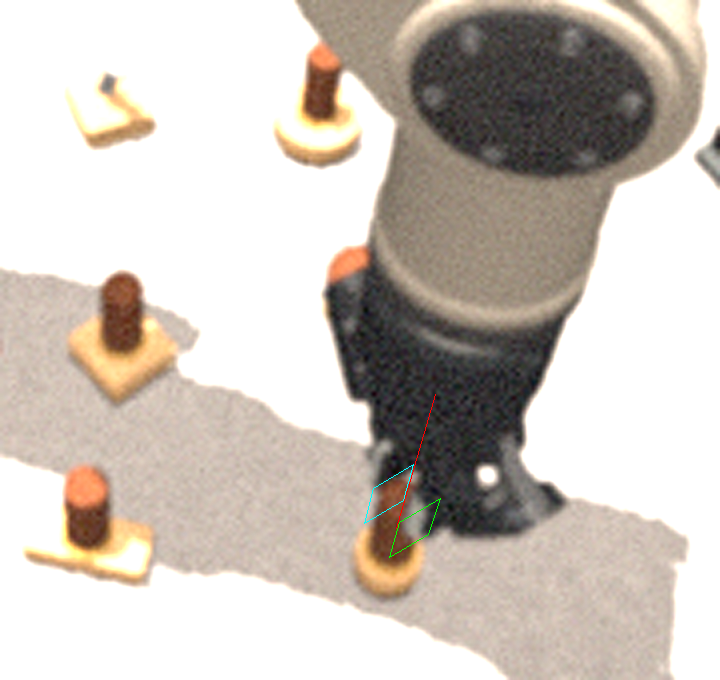

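View pics/w_top.png

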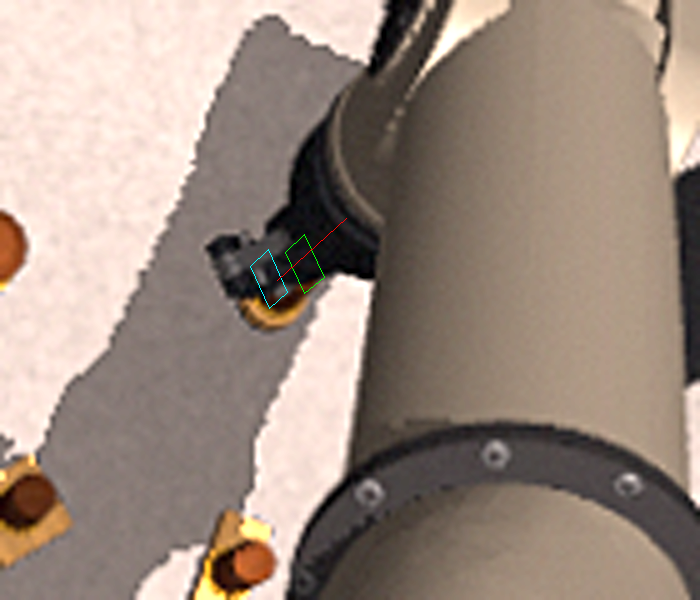

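```bash
python3 -m handwheel '0 0 0 0 0 0 50;0 0 0 0 0 0 50;0 0 0 0 0 0 50;0 0 0 0 0 0 50;0 0 0 0 0 0 50;0 0 0 0 0 0 50'; python3 - <<'E'
from h import *
for n,x0,y0,s in(("side",240,200,4),("top",340,130,5)):
    g=grab_frame(n);im=cv2.resize(g["pixels"][y0:y0+(170 if n=="side" else 120),x0:x0+(180 if n=="side" else 140),::-1],None,fx=s,fy=s,interpolation=cv2.INTER_CUBIC)
    cv2.imwrite(f"pics/x_{n}.png",np.clip(im.astype(float)*2.,0,255).astype(np.uint8))
E
```

```text
clock: 4.35
tcp_pos: [0.5621, -0.3734, 0.0331]
orientation: [-2.61, 1.749, 0.0]
contact_force: [-1.1, -0.9, 1.0]
grip_width: 0.0498
```

View pics/x_side.png

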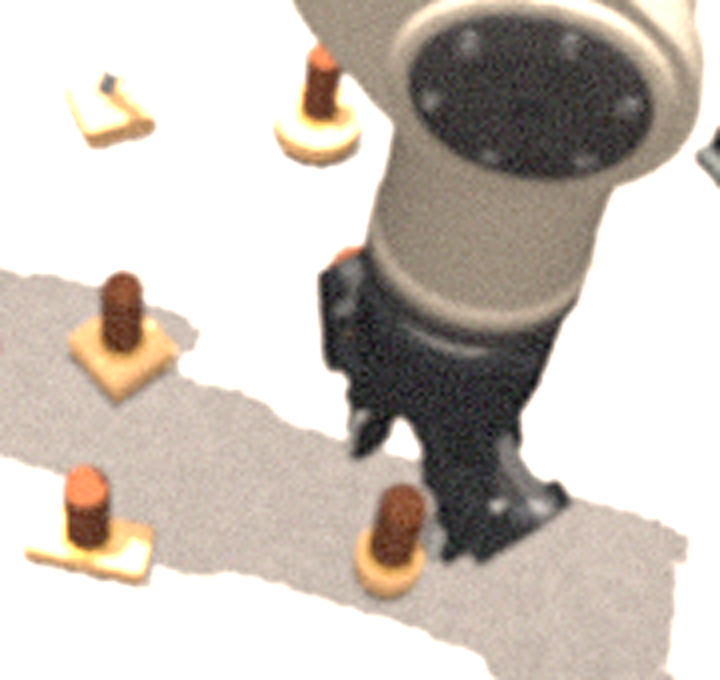

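View pics/x_top.png

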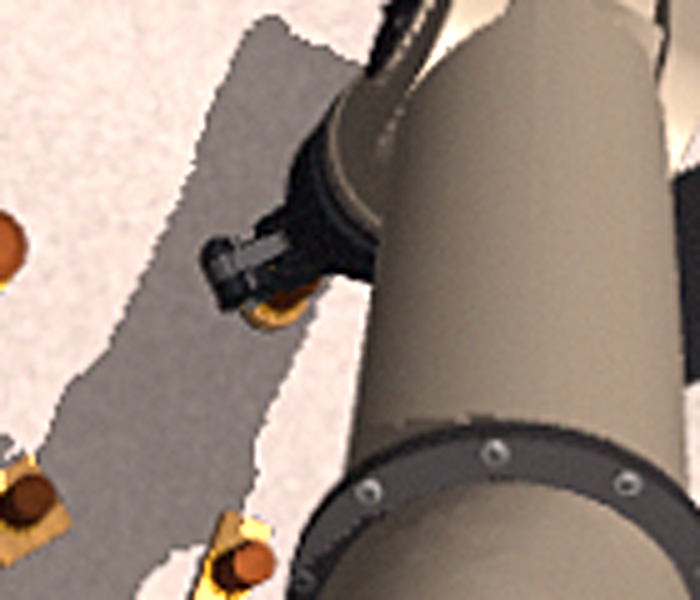

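```bash
python3 go.py 560 -375 33; python3 - <<'E'
from h import *
g=grab_frame("side")
print(plane(g,[[337.3,337.5]],.02),plane(g,[[340.5,323.5]],.07))
P=readout.get_obs()["tcp_pos"]
for dz in(0,.01,.02,.05):print((proj(g,P+[0,0,dz])[0]-[240,200])*4)
print(plane(g,[[343.8,324.5]],.033),plane(g,[[343.8,324.5]],.045))
E
```

```text
clock 4.45 tcp [ 562.1 -373.5   33.1] xdir yaw -67.7 tilt 0.00 w 50.0 F [ 0.4 -0.3  0.5] q [ 0.54  0.66 -0.07  1.67  0.06  0.81 -0.73]
shift [0.6 2.5 0.1]
[[ 0.56083879 -0.37725667]] [[ 0.56080548 -0.37422278]]
[393.50095383 529.35940318]
[396.37458489 519.50956585]
[399.30599785 509.45264669]
[408.46425411 477.974375  ]
[[ 0.57592751 -0.35978041]] [[ 0.57273077 -0.3653586 ]]
```

```bash
python3 - <<'E'
from h import *
o=readout.get_obs();P=o["tcp_pos"];M=R.from_rotvec(o["orientation"]).as_matrix()
for n,x0,y0,s in(("side",240,200,4),("top",340,130,5)):
    g=grab_frame(n);im=cv2.resize(g["pixels"][y0:y0+(170 if n=="side" else 120),x0:x0+(180 if n=="side" else 140),::-1],None,fx=s,fy=s,interpolation=cv2.INTER_CUBIC)
    im=np.clip(im.astype(float)*3.,0,255).astype(np.uint8)
    pr=lambda l:tuple(map(int,(proj(g,P+M@np.array(l))[0]-[x0,y0])*s))
    for sx,c in((1,(0,255,0)),(-1,(255,255,0))):
        q=[pr([sx*.025,a,b]) for a,b in((-.011,-.008),(.011,-.008),(.011,-.04),(-.011,-.04))]
        cv2.polylines(im,[np.array(q)],True,c,1)
    cv2.line(im,pr([0,0,0]),pr([0,0,-.2]),(0,0,255),1)
    q=[pr([a,b,-.073]) for a,b in((-.038,-.0425),(-.038,.0425),(.038,.0425),(.038,-.0425))]
    cv2.polylines(im,[np.array(q)],True,(255,0,255),1)
    cv2.imwrite(f"pics/y_{n}.png",im)
E
```

```text
(no output)
```

View pics/y_side.png

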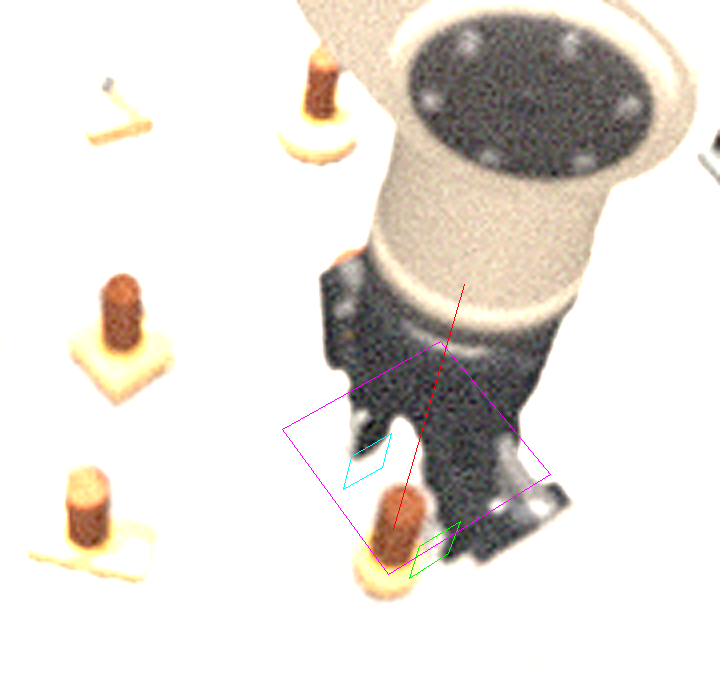

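View pics/y_top.png

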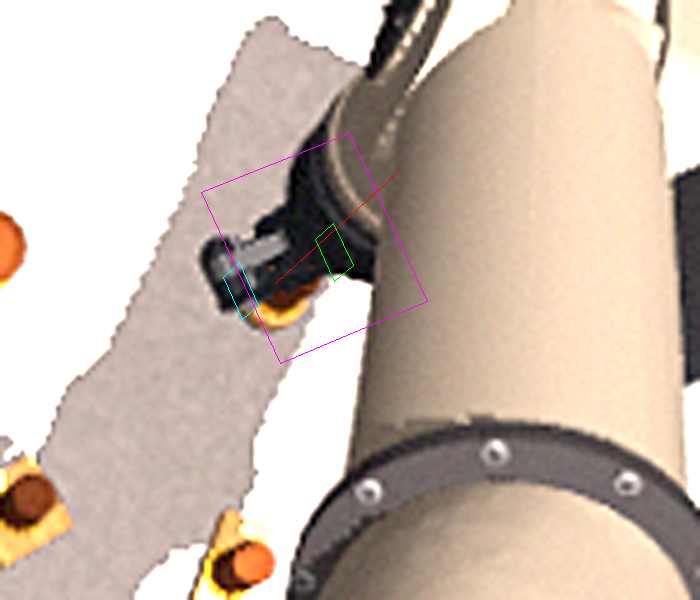

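```bash
python3 - <<'E'
from h import *
g=grab_frame("side");f=grab_frame("top");o=readout.get_obs();P=o["tcp_pos"];M=R.from_rotvec(o["orientation"]).as_matrix()
A=lambda n,f,px,z:print(n,z,"tool rel mm",((np.r_[plane(f,[px],z)[0],z]-P)@M*1000).round(1))
for z in(.035,.041,.047):
    A("side L tip",g,(240+355/4,200+456/4),z);A("side L tip right",g,(240+382/4,200+445/4),z);A("side R left",g,(240+445/4,200+557/4),z);A("side R right",g,(240+484/4,200+561/4),z)
    A("side R back",g,(240+568/4,200+500/4),z)
    A("top L low",f,(340+226/5,130+311/5),z);A("top L upleft",f,(340+203/5,130+245/5),z)
for n,x0,y0,s in(("side",310,290,9),):
    im=cv2.resize(g["pixels"][y0:y0+66,x0:x0+80,::-1],None,fx=s,fy=s,interpolation=cv2.INTER_CUBIC)
    cv2.imwrite("pics/z.png",np.clip(im.astype(float)*4.,0,255).astype(np.uint8))
E
```

```text
side L tip 0.035 tool rel mm [-38.6  -5.8  -1.9]
side L tip right 0.035 tool rel mm [-36.7 -20.1  -1.9]
side R left 0.035 tool rel mm [ 23.5 -11.1  -1.9]
side R right 0.035 tool rel mm [ 34.2 -25.1  -1.9]
side R back 0.035 tool rel mm [ 31.1 -77.3  -1.9]
top L low 0.035 tool rel mm [-28.8   3.5  -1.9]
top L upleft 0.035 tool rel mm [-25.6 -30.2  -1.9]
side L tip 0.041 tool rel mm [-36.4  -3.4  -7.9]
side L tip right 0.041 tool rel mm [-34.5 -17.6  -7.9]
side R left 0.041 tool rel mm [25.2 -8.7 -7.9]
side R right 0.041 tool rel mm [ 35.9 -22.5  -7.9]
side R back 0.041 tool rel mm [ 32.8 -74.3  -7.9]
top L low 0.041 tool rel mm [-30.7   4.1  -7.9]
top L upleft 0.041 tool rel mm [-27.4 -29.4  -7.9]
side L tip 0.047 tool rel mm [-34.1  -1.  -13.9]
side L tip right 0.047 tool rel mm [-32.2 -15.  -13.9]
side R left 0.047 tool rel mm [ 26.9  -6.2 -13.9]
side R right 0.047 tool rel mm [ 37.5 -19.8 -13.9]
side R back 0.047 tool rel mm [ 34.4 -71.2 -13.9]
top L low 0.047 tool rel mm [-32.6   4.8 -13.9]
top L upleft 0.047 tool rel mm [-29.3 -28.5 -13.9]
```

View pics/z.png

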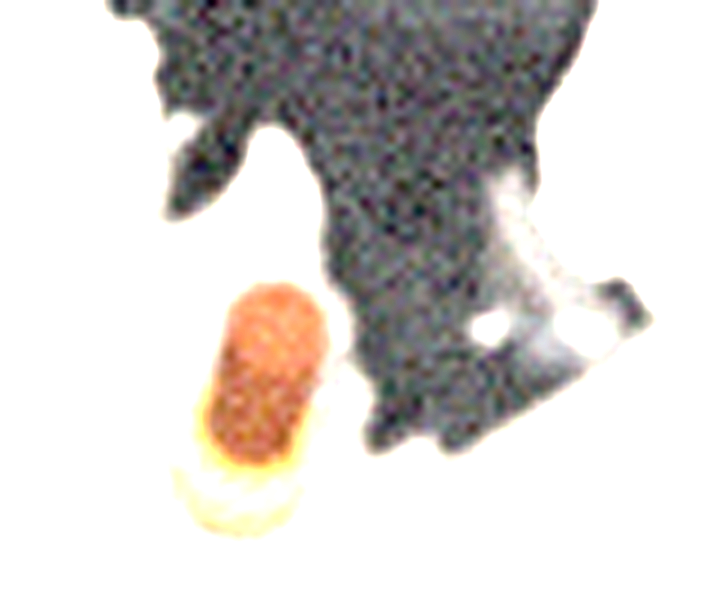

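```bash
python3 go.py 520 0 150; python3 -m handwheel '0 0 -30 0 0 0 50;0 0 -70 0 0 0 50;0 0 -117 0 0 0 50;0 0 -117 0 0 0 50' ; python3 go.py 520 0 150
```

```text
clock 4.70 tcp [ 562.1 -373.5   33.1] xdir yaw -67.7 tilt 0.00 w 50.0 F [ 1.1  0.2 -0.2] q [ 0.54  0.66 -0.07  1.67  0.06  0.81 -0.73]
shift [-361.5 -102.9 -116.9]
clock: 5.2
tcp_pos: [0.5648, -0.375, 0.155]
orientation: [-2.609, 1.749, -0.013]
contact_force: [-0.6, -0.4, -0.3]
grip_width: 0.0502
clock 5.20 tcp [ 564.8 -375.   155. ] xdir yaw -67.7 tilt 0.49 w 50.2 F [-0.6 -0.4 -0.3] q [ 0.54  0.52 -0.07  1.6   0.04  1.02 -0.72]
shift [-364.  -101.     3.1]
```

```bash
python3 -m handwheel '-45 -13 0 0 0 0 0;-90 -25 0 0 0 0 0;-135 -38 0 0 0 0 0;-180 -50 0 0 0 0 0;-225 -63 0 0 0 0 0;-270 -75 0 0 0 0 0;-315 -88 0 0 0 0 0;-364 -101 0 0 0 0 0;-364 -101 0 0 0 0 0;-364 -101 0 0 0 0 0;-364 -101 0 0 0 0 0' ; python3 go.py 520 0 150; python3 - <<'E'
from h import *
o=readout.get_obs();P=o["tcp_pos"]
print(o["joints"])
for n in("side","top"):
    g=grab_frame(n);u=proj(g,P)[0];print(n,u)
    x0,y0=int(u[0])-60,int(u[1])-60
    im=cv2.resize(g["pixels"][y0:y0+120,x0:x0+120,::-1],None,fx=5,fy=5,interpolation=cv2.INTER_CUBIC)
    im=np.clip(im.astype(float)*1.8,0,255).astype(np.uint8)
    cv2.drawMarker(im,tuple(map(int,(u-[x0,y0])*5)),(0,255,0),0,14,1)
    cv2.imwrite(f"pics/t_{n}.png",im);print(x0,y0)
E
```

```text
clock: 6.58
tcp_pos: [0.5171, -0.0001, 0.1497]
orientation: [2.607, -1.752, -0.0]
contact_force: [1.5, -0.2, 0.1]
grip_width: -0.0002
clock 6.58 tcp [ 5.171e+02 -1.000e-01  1.497e+02] xdir yaw -67.8 tilt 0.05 w -0.2 F [ 1.5 -0.2  0.1] q [ 0.05  0.29 -0.21  1.97  0.08  0.89 -1.38]
shift [ 1.  -2.7 -0.3]
[ 0.05375224  0.28889449 -0.20714897  1.97052676  0.07614559  0.89009283
 -1.37656573]
side [282.51685524 152.82571747]
222 92
top [235.77706684 194.52998756]
175 134
```

View pics/t_side.png

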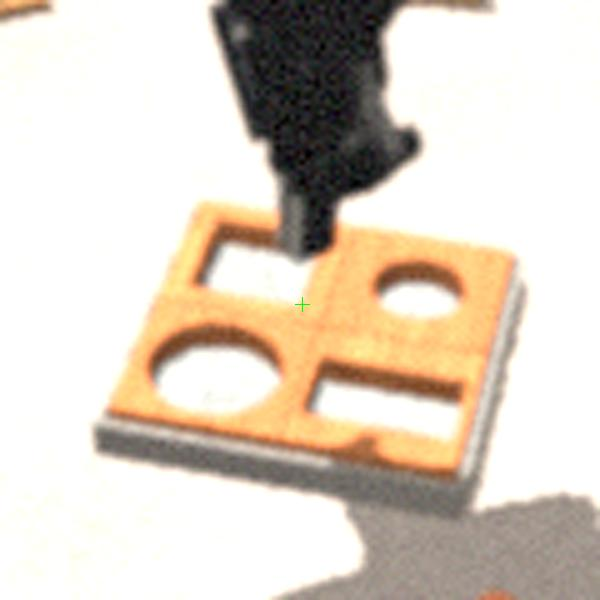

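View pics/t_top.png

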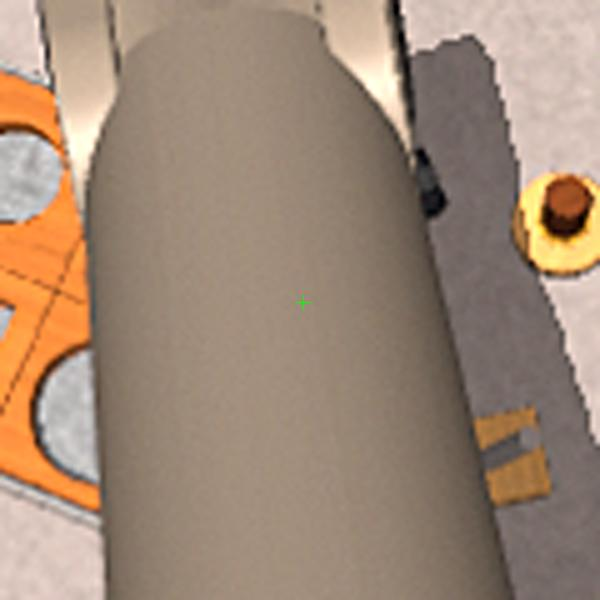

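```bash
python3 go.py 510 -310 150; python3 - <<'E'
from h import *
for n in("side","top"):
    g=grab_frame(n);K,D,Rm,t=cam(g);print(n,(-Rm.T@t).round(3),Rm[2].round(2))
E
python3 -m handwheel '40 11 0 0 0 0 0;80 22 0 0 0 0 0;120 33 0 0 0 0 0;160 44 0 0 0 0 0;200 55 0 0 0 0 0;240 66 0 0 0 0 0;265 85 0 0 0 0 0;288 125 0 0 0 0 0;288 125 0 0 0 0 0;288 125 0 0 0 0 0;288 125 0 0 0 0 0'
cat > tip.py <<'E'
from h import *
o=readout.get_obs();P=o["tcp_pos"]
print(P,o["joints"].round(4))
for n in("side","top"):
    g=grab_frame(n);u=proj(g,P)[0]
    x0,y0=int(u[0])-60,int(u[1])-60;print(n,u,x0,y0)
    im=cv2.resize(g["pixels"][y0:y0+120,x0:x0+120,::-1],None,fx=5,fy=5,interpolation=cv2.INTER_CUBIC)
    im=np.clip(im.astype(float)*1.8,0,255).astype(np.uint8)
    cv2.drawMarker(im,tuple(map(int,(u-[x0,y0])*5)),(0,255,0),0,14,1)
    cv2.imwrite(f"pics/t_{n}.png",im)
E
python3 tip.py
```

```text
clock 6.67 tcp [5.172e+02 2.000e-01 1.499e+02] xdir yaw -67.8 tilt 0.03 w 0.5 F [ 0.  -0.5  0.1] q [ 0.05  0.29 -0.21  1.97  0.08  0.89 -1.38]
shift [284.5 123.9   0. ]
side [ 0.389 -0.686  0.736] [ 0.12  0.66 -0.74]
top [ 0.296 -0.066  1.183] [ 0.18 -0.02 -0.98]
clock: 8.15
tcp_pos: [0.5118, -0.311, 0.1501]
orientation: [-2.611, 1.746, -0.0]
contact_force: [-0.9, -0.1, 0.1]
grip_width: -0.0004
[ 0.51182534 -0.31103851  0.15011163] [ 0.5024  0.4069 -0.0776  1.79    0.037   0.946  -0.7697]
side [309.31828752 271.58033809] 249 211
top [381.41172481 197.12615405] 321 137
```

View pics/t_side.png

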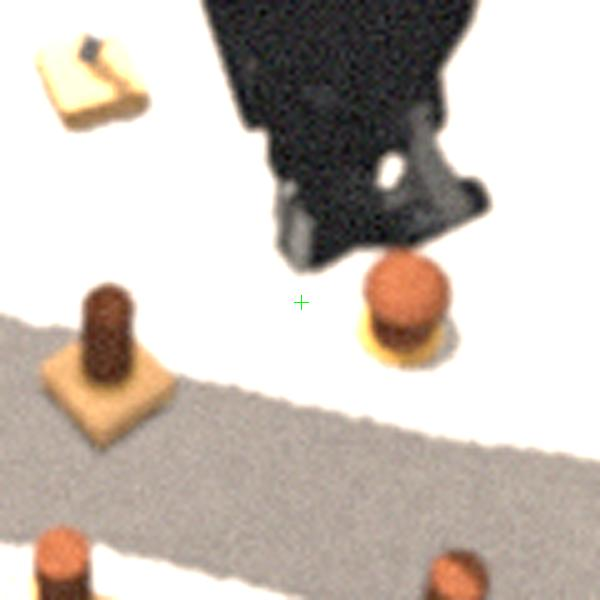

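View pics/t_top.png

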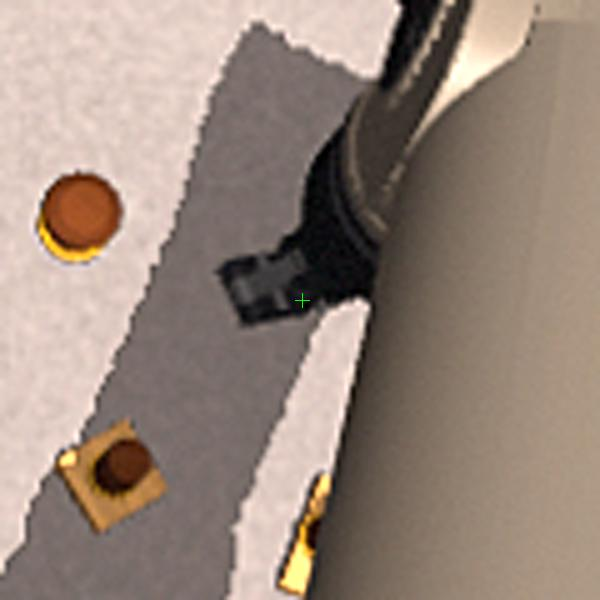

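```bash
python3 - <<'E'
from h import *
P=readout.get_obs()["tcp_pos"]
g=grab_frame("side");f=grab_frame("top")
print("base side",proj(g,[[0,0,0],[0,0,.05]]),"top",proj(f,[[0,0,0]]))
im=g["pixels"][:,:,::-1].copy()
for z in(0,.05,.1,.2): cv2.drawMarker(im,tuple(map(int,proj(g,[0,0,z])[0])),(0,255,0),0,8,1)
for dz in(0,.019,.073,.15,.2): cv2.drawMarker(im,tuple(map(int,proj(g,P+[0,0,dz])[0])),(0,255,0),0,8,1)
cv2.imwrite("pics/f_side.png",im)
im=f["pixels"][:,:,::-1].copy()
for dz in(0,.073,.15,.2): cv2.drawMarker(im,tuple(map(int,proj(f,P+[0,0,dz])[0])),(0,255,0),0,8,1)
cv2.imwrite("pics/f_top.png",im)
E
```

```text
base side [[ 64.09452756 222.04850195]
 [ 56.25389945 207.72709896]] top [[238.74441254 427.19361839]]
```

View pics/f_side.png

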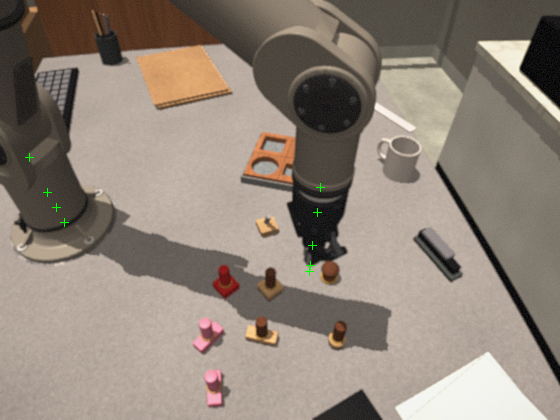

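View pics/f_top.png

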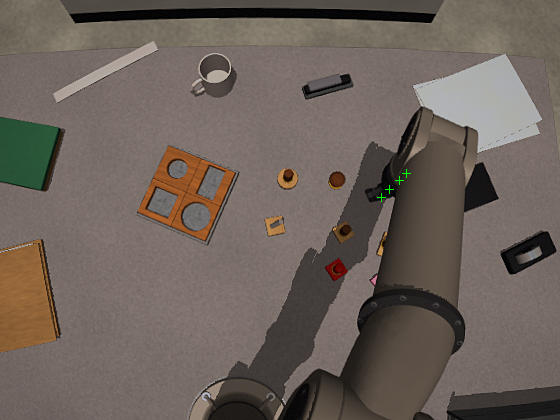

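```bash
python3 go.py 556.5 -377 150; python3 - <<'E'
from h import *
g=grab_frame("side")
for P in([.517,0,.15],[.512,-.311,.15],[.5632,-.3742,.0347]): print((proj(g,[P,[P[0],P[1],P[2]+.019],[P[0]+.01,P[1],P[2]],[P[0],P[1]+.01,P[2]]])-proj(g,P)).round(1).tolist())
E
```

```text
clock 8.35 tcp [ 511.5 -311.5  150.1] xdir yaw -67.6 tilt 0.01 w -0.2 F [0.1 0.8 0.6] q [ 0.5   0.41 -0.08  1.79  0.04  0.95 -0.77]
shift [ 77.7 -16.6   0.1]
[[0.0, 0.0], [0.2, -6.8], [4.5, -0.4], [-0.7, -2.9]]
[[0.0, 0.0], [0.9, -6.4], [5.8, -0.7], [-1.2, -4.9]]
[[0.0, 0.0], [1.4, -4.7], [5.3, -0.8], [-1.3, -5.0]]
```

```bash
python3 -m handwheel '40 -8 0 0 0 0 60;78 -16 0 0 0 0 60;78 -16 0 0 0 0 60;78 -16 40 0 0 0 60;78 -16 85 0 0 0 60;78 -16 120 0 0 0 60;78 -16 125 0 0 0 60;78 -16 125 0 0 0 60;78 -16 125 0 0 0 60'
python3 tip.py
```

```text
clock: 9.52
tcp_pos: [0.5567, -0.3789, 0.0272]
orientation: [-2.609, 1.749, -0.005]
contact_force: [-0.1, -0.5, -0.3]
grip_width: 0.0601
[ 0.55668728 -0.37889702  0.02717614] [ 0.5445  0.6603 -0.0563  1.6836  0.0484  0.7959 -0.7147]
side [335.81711144 336.95322958] 275 276
top [396.75319233 189.41235828] 336 129
```

View pics/t_side.png

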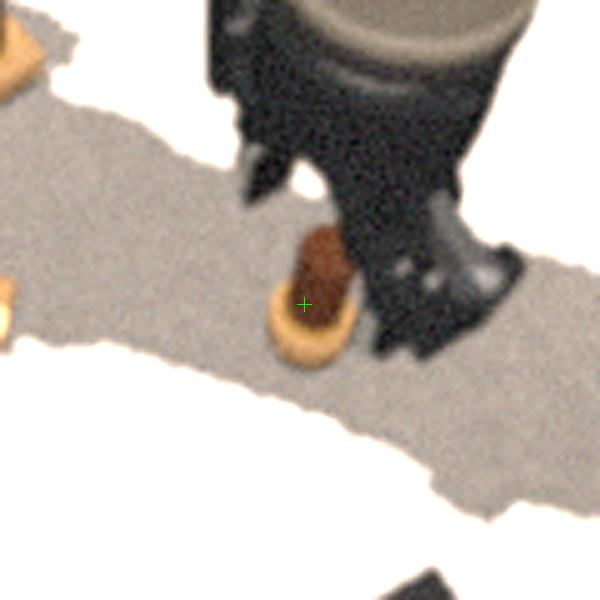

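View pics/t_top.png

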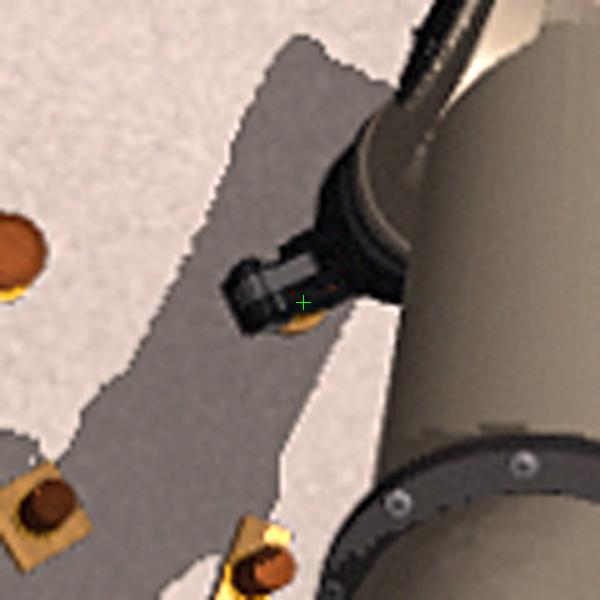

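```bash
python3 - <<'E'
from h import *
f=grab_frame("top");o=readout.get_obs();P=o["tcp_pos"];M=R.from_rotvec(o["orientation"]).as_matrix()
for z in(.05,.07,.09,.11,.13):
    print(z,[((np.r_[plane(f,[[336+a/5,129+b/5]],z)[0],z]-P)@M*1000).round(1)[:2] for a,b in((222,287),(243,333),(240,262),(300,245),(320,305))])
im=f["pixels"][160:205,370:430,::-1];cv2.imwrite("pics/tt.png",np.clip(cv2.resize(im,None,fx=12,fy=12,interpolation=cv2.INTER_CUBIC).astype(float)*3,0,255).astype(np.uint8))
E
```

```text
0.05 [array([-41. , -19.5]), array([-41. ,   4.5]), array([-27.8, -27.2]), array([  2.8, -23.9]), array([-0.7,  6.2])]
0.07 [array([-47.1, -17. ]), array([-47.1,   6.5]), array([-34.1, -24.6]), array([ -4.1, -21.3]), array([-7.5,  8.3])]
0.09 [array([-53.2, -14.5]), array([-53.1,   8.6]), array([-40.4, -22. ]), array([-10.9, -18.8]), array([-14.3,  10.3])]
0.11 [array([-59.3, -12.1]), array([-59.2,  10.6]), array([-46.8, -19.4]), array([-17.8, -16.2]), array([-21.1,  12.3])]
0.13 [array([-65.4,  -9.6]), array([-65.3,  12.7]), array([-53.1, -16.8]), array([-24.7, -13.7]), array([-27.9,  14.3])]
```

View pics/tt.png

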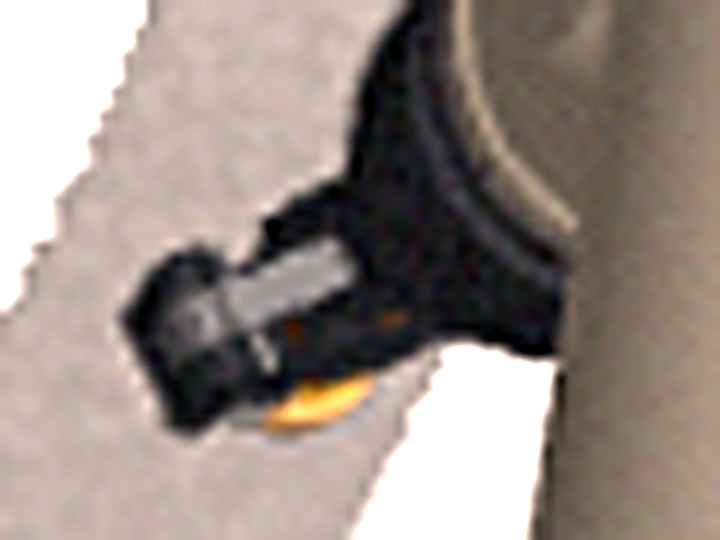

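```bash
python3 -m handwheel '-2 -1 6 0 0 0 60;-2 -1 12 0 0 0 60;-2 -1 12 0 0 0 60;-2 -1 12 0 0 0 10;-2 -1 12 0 0 0 10;-2 -1 12 0 0 0 10;-2 -1 12 0 0 0 10;-2 -1 12 0 0 0 10;-2 -1 12 0 0 0 10' 40
python3 tip.py; python3 go.py
```

```text
clock: 10.8
tcp_pos: [0.5558, -0.3763, 0.0133]
orientation: [2.609, -1.749, 0.001]
contact_force: [0.3, -1.0, 1.3]
grip_width: 0.0207
[ 0.55578807 -0.37632165  0.01333339] [ 0.5414  0.6768 -0.0558  1.692   0.0501  0.7737 -0.719 ]
side [334.07728111 338.99166935] 274 278
top [394.31180359 191.01145941] 334 131
clock 10.90 tcp [ 555.8 -376.3   13.3] xdir yaw -67.7 tilt 0.03 w 20.8 F [ 0.8 -1.1  2.4] q [ 0.54  0.68 -0.06  1.69  0.05  0.77 -0.72]
```

View pics/t_side.png

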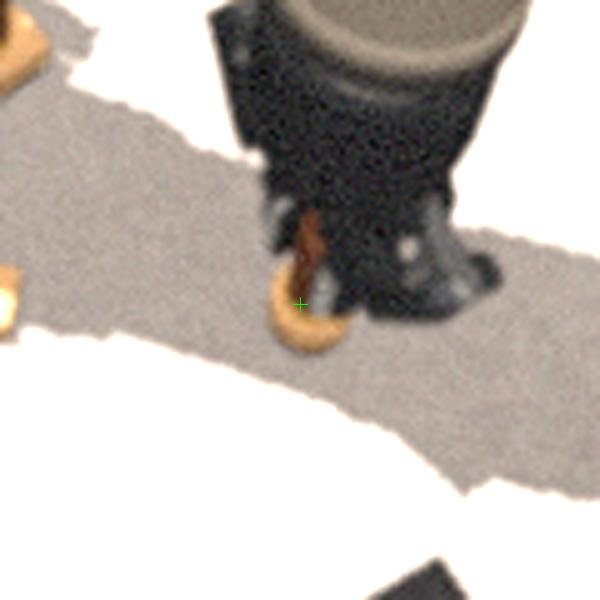

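```bash
python3 -m handwheel '0 0 -1 0 0 0 40;0 0 -2 0 0 0 40;0 0 -2 0 0 0 40;0 4 -2 0 0 0 40;0 7 -2 0 0 0 40;0 7 -2 0 0 0 40;0 7 -2 0 0 0 10;0 7 -2 0 0 0 10;0 7 -2 0 0 0 10;0 7 -2 0 0 0 10;0 7 -2 0 0 0 10' 40
python3 tip.py; python3 go.py
```

```text
clock: 12.28
tcp_pos: [0.5493, -0.3789, 0.0153]
orientation: [2.61, -1.749, 0.001]
contact_force: [-1.0, -0.9, 1.3]
grip_width: 0.0202
[ 0.5492796  -0.37887964  0.01525047] [ 0.5501  0.6692 -0.0563  1.7015  0.0501  0.772  -0.711 ]
side [331.1109816  340.34172241] 271 280
top [395.65975026 193.45852047] 335 133
clock 12.38 tcp [ 549.2 -378.9   15.2] xdir yaw -67.7 tilt 0.02 w 19.9 F [-0.7 -0.8  1. ] q [ 0.55  0.67 -0.06  1.7   0.05  0.77 -0.71]
```

View pics/t_side.png

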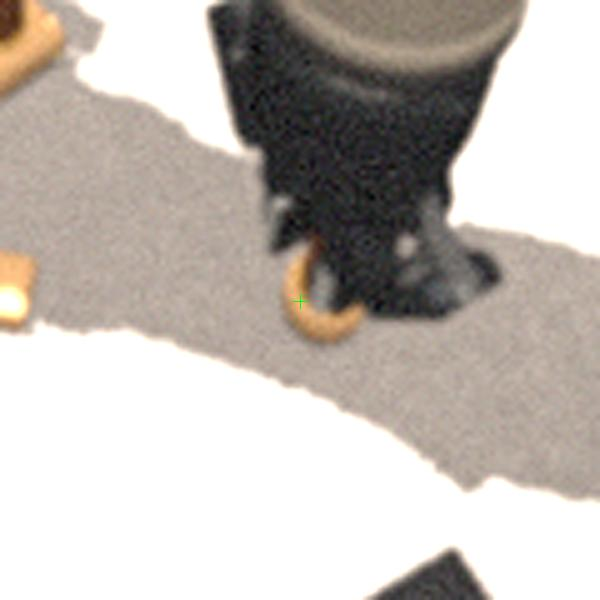

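```bash
python3 -m handwheel '0 0 -30 0 0 0 10;0 0 -65 0 0 0 10;0 0 -100 0 0 0 10;0 0 -105 0 0 0 10;0 0 -105 0 0 0 10'; python3 go.py 595.5 146.2 120;  python3 tip.py
```

```text
clock: 13.0
tcp_pos: [0.5488, -0.3784, 0.1195]
orientation: [-2.61, 1.749, 0.001]
contact_force: [-0.3, -0.3, -0.9]
grip_width: 0.0201
clock 13.00 tcp [ 548.8 -378.4  119.5] xdir yaw -67.7 tilt 0.04 w 20.1 F [-0.3 -0.3 -0.9] q [ 0.55  0.54 -0.06  1.65  0.04  0.95 -0.7 ]
shift [-4.675e+02 -2.426e+02 -4.000e-01]
[ 0.54878589 -0.37843508  0.11945394] [ 0.5517  0.543  -0.0585  1.6457  0.0369  0.9547 -0.7006]
side [338.08465306 313.02438789] 278 253
top [407.14300248 183.80458094] 347 123
```

View pics/t_side.png

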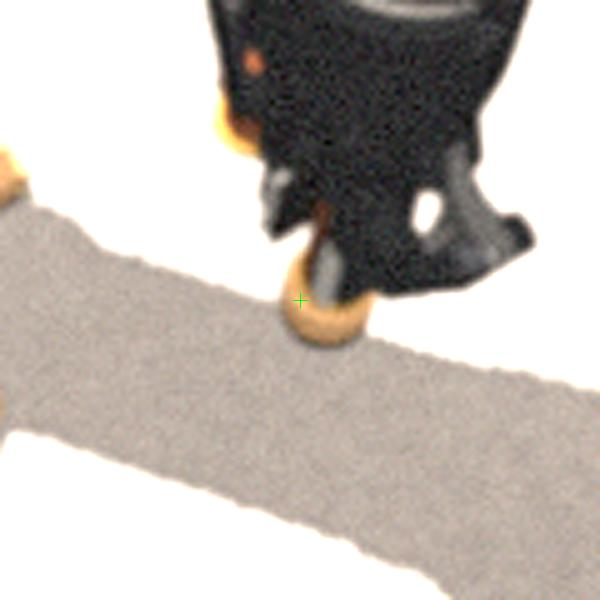

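```bash
python3 -m handwheel '-30 -15 -10 0 0 0 10;-75 -39 -15 0 0 0 10;-120 -62 -15 0 0 0 10;-165 -85 -15 0 0 0 10;-210 -109 -15 0 0 0 10;-255 -132 -15 0 0 0 10;-300 -156 -15 0 0 0 10;-345 -179 -15 0 0 0 10;-390 -202 -15 0 0 0 10;-430 -223 -15 0 0 0 10;-455 -236 -15 0 0 0 10;-468 -243 -10 0 0 0 10';python3 -m handwheel '0 0 0 0 0 0 10;0 0 0 0 0 0 10'; python3 go.py 595.5 146.2 65;  python3 tip.py
```

```text
clock: 14.6
tcp_pos: [0.5954, 0.1484, 0.1288]
orientation: [2.611, -1.746, -0.002]
contact_force: [-0.5, 0.2, -1.4]
grip_width: 0.02
clock: 14.85
tcp_pos: [0.596, 0.1443, 0.1295]
orientation: [2.606, -1.751, 0.0]
contact_force: [-0.5, -0.5, -0.7]
grip_width: 0.0201
clock 14.85 tcp [596.  144.3 129.5] xdir yaw -67.8 tilt 0.10 w 20.1 F [-0.5 -0.5 -0.7] q [-0.2   0.46 -0.19  1.77  0.1   0.93 -1.61]
shift [-2.  -0.4 64.5]
[0.5959897  0.14426463 0.12952774] [-0.1977  0.4586 -0.1877  1.7654  0.1046  0.9286 -1.6125]
side [304.20318601 119.15762534] 244 59
top [171.40037833 161.45958397] 111 101
```

View pics/t_side.png

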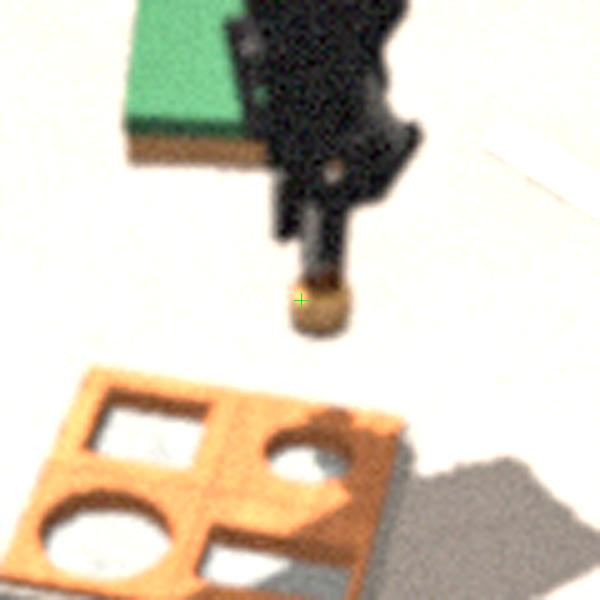

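View pics/t_top.png

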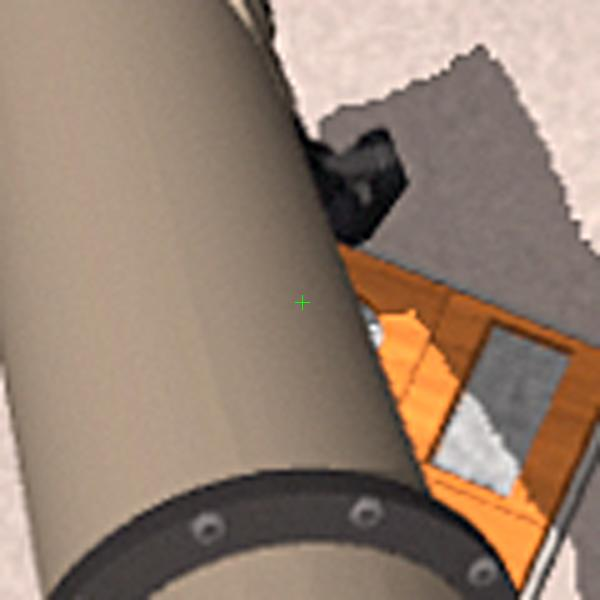

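```bash
python3 - <<'E'
from h import *
g=grab_frame("side")
for z in(.114,.124,.134):print(z,plane(g,[[244+320.5/5,59+308/5]],z))
E
python3 go.py 595.5 146.2 65
```

```text
0.114 [[0.60991491 0.15820332]]
0.124 [[0.60635691 0.1446146 ]]
0.134 [[0.60279891 0.13102589]]
clock 15.00 tcp [596.3 144.8 130.2] xdir yaw -67.8 tilt 0.04 w 20.0 F [-0.6 -0.   0.1] q [-0.2   0.46 -0.19  1.76  0.1   0.93 -1.61]
shift [-1.7  0.2 65.2]
```

```bash
python3 -m handwheel '-2 0 25 0 0 0 10;-2 0 55 0 0 0 10;-2 0 75 0 0 0 10;-2 0 80 0 0 0 10;-2 0 80 0 0 0 10'; python3 go.py 595.5 146.2 25.5;  python3 tip.py
```

```text
clock: 15.62
tcp_pos: [0.5957, 0.1482, 0.0504]
orientation: [-2.609, 1.749, -0.0]
contact_force: [0.3, 0.4, -0.4]
grip_width: 0.0203
clock 15.62 tcp [595.7 148.2  50.4] xdir yaw -67.7 tilt 0.02 w 20.3 F [ 0.3  0.4 -0.4] q [-0.21  0.56 -0.18  1.82  0.13  0.78 -1.64]
shift [ 1.8  0.9 24.9]
[0.59568121 0.14820449 0.05043918] [-0.2128  0.5575 -0.1772  1.8166  0.1333  0.7786 -1.6402]
side [301.87934715 143.19290151] 241 83
top [175.96886668 170.78799598] 115 110
```

View pics/t_side.png

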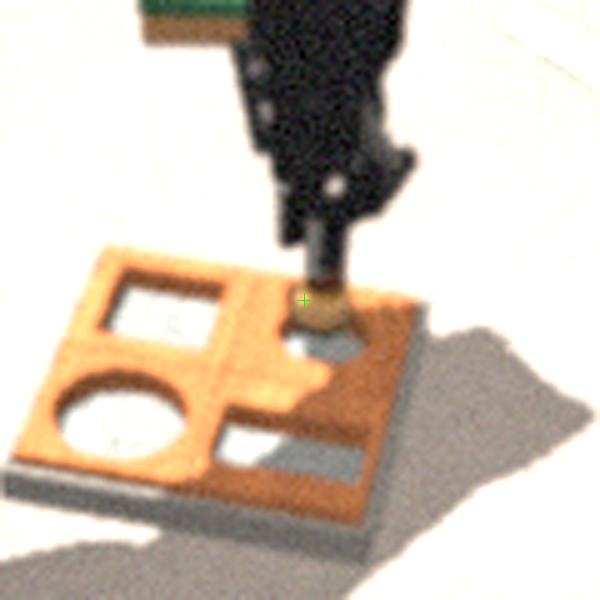

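```bash
python3 -m handwheel '3 0 0 0 0 0 10;3 0 8 0 0 0 10;3 0 16 0 0 0 10;3 0 22 0 0 0 10;3 0 22 0 0 0 10;3 0 22 0 0 0 10'; python3 go.py 595.5 146.2 25.5;  python3 tip.py
```

```text
clock: 16.48
tcp_pos: [0.5965, 0.1456, 0.0281]
orientation: [-2.61, 1.749, -0.0]
contact_force: [-0.7, -0.2, 0.2]
grip_width: 0.02
clock 16.48 tcp [596.5 145.6  28.1] xdir yaw -67.7 tilt 0.00 w 20.0 F [-0.7 -0.2  0.2] q [-0.21  0.59 -0.17  1.83  0.14  0.74 -1.64]
shift [-0.9  0.7  2.6]
[0.59652742 0.14562858 0.02812276] [-0.2125  0.5887 -0.1721  1.826   0.1417  0.7387 -1.6421]
side [301.87749876 150.3656157 ] 241 90
top [178.69016688 172.82107554] 118 112
```

View pics/t_side.png

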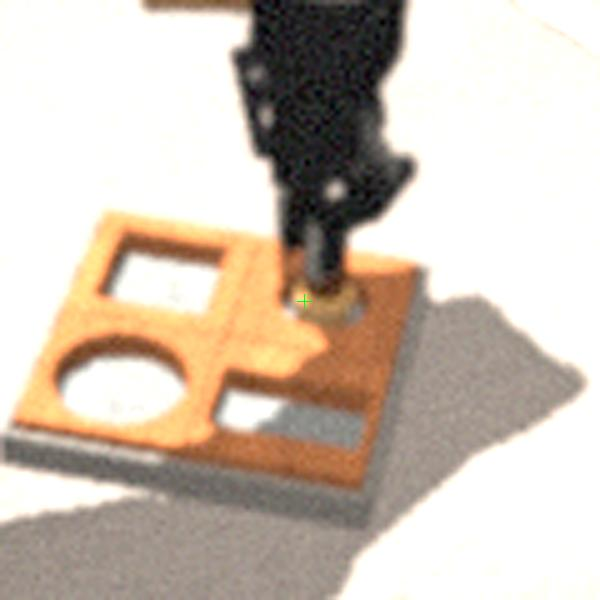

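Well inside the pocket; I'll lower the last millimetres and release.

```bash
python3 -m handwheel '0 0 2 0 0 0 10;0 0 3 0 0 0 10;0 0 3 0 0 0 10;0 0 3 0 0 0 45;0 0 3 0 0 0 45;0 0 3 0 0 0 45;0 0 -20 0 0 0 45;0 0 -50 0 0 0 45;0 0 -90 0 0 0 45;0 0 -105 0 0 0 45;0 0 -105 0 0 0 45' ; python3 go.py 573 -119 130
```

```text
clock: 17.95
tcp_pos: [0.597, 0.1457, 0.1338]
orientation: [-2.608, 1.749, -0.002]
contact_force: [-0.4, 0.3, -0.9]
grip_width: 0.0453
clock 17.95 tcp [597.  145.7 133.8] xdir yaw -67.7 tilt 0.10 w 45.3 F [-0.4  0.3 -0.9] q [-0.2   0.45 -0.19  1.76  0.1   0.93 -1.61]
shift [235.7 122.7   3.6]
```

```bash
python3 -m handwheel '43 23 0 0 0 0 50;86 45 0 0 0 0 50;130 68 0 0 0 0 50;174 91 0 0 0 0 50;212 111 0 0 0 0 50;230 120 0 0 0 0 50;236 123 0 0 0 0 50;236 123 0 0 0 0 50;236 123 0 0 0 0 50'; python3 tip.py; python3 go.py 573 -119 15.5; python3 - <<'E'
from h import *
crop(grab_frame("side"),220,110,370,210,5,"pics/p1.png")
E
```

```text
clock: 19.08
tcp_pos: [0.5727, -0.1172, 0.133]
orientation: [-2.611, 1.745, 0.001]
contact_force: [0.5, 0.1, 1.3]
grip_width: 0.0497
[ 0.57271341 -0.11724739  0.13300245] [ 0.1977  0.4074 -0.1301  1.8356  0.0643  0.9027 -1.1399]
side [318.44589462 193.65927843] 258 133
top [290.49907683 171.16894488] 230 111
clock 19.18 tcp [ 572.7 -117.8  133.1] xdir yaw -67.5 tilt 0.03 w 49.9 F [-0.   0.5  0.2] q [ 0.2   0.41 -0.13  1.84  0.06  0.9  -1.14]
shift [  1.3   0.2 117.6]
```

View pics/p1.png

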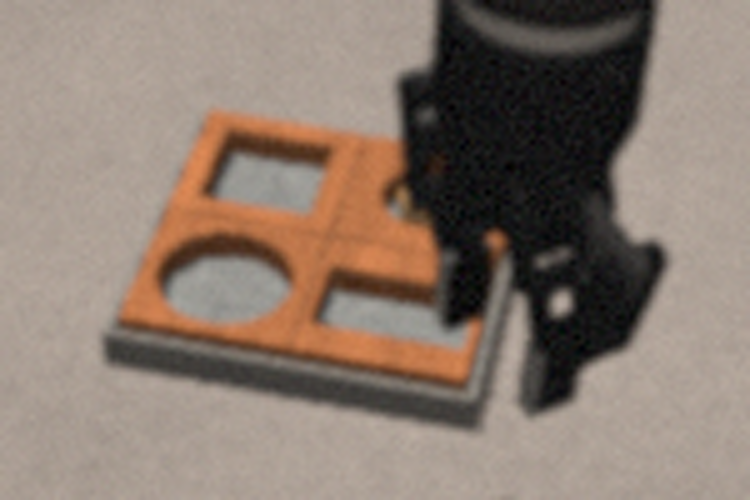

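View pics/t_side.png

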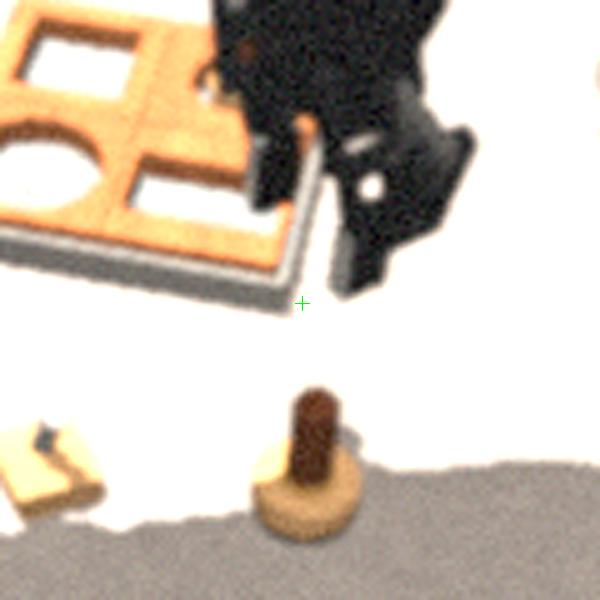

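```bash
python3 -m handwheel '1 0 40 0 0 0 50;1 0 80 0 0 0 50;1 0 98 0 0 0 50;1 0 100 0 0 0 50;1 0 100 0 0 0 50'; python3 tip.py; python3 go.py 573 -119 15.5
```

```text
clock: 19.85
tcp_pos: [0.5738, -0.1204, 0.0343]
orientation: [-2.609, 1.749, -0.003]
contact_force: [0.8, -0.2, 0.5]
grip_width: 0.0506
[ 0.57379393 -0.12041924  0.03426171] [ 0.1906  0.5405 -0.1174  1.8961  0.0928  0.7083 -1.1616]
side [315.21043995 225.80972044] 255 165
top [289.89969348 181.37418238] 229 121
clock 19.95 tcp [ 574.  -120.6   34.6] xdir yaw -67.7 tilt 0.15 w 50.5 F [0.3 0.1 1.2] q [ 0.19  0.54 -0.12  1.9   0.09  0.71 -1.16]
shift [-1.9  0.4 19.1]
```

View pics/t_side.png

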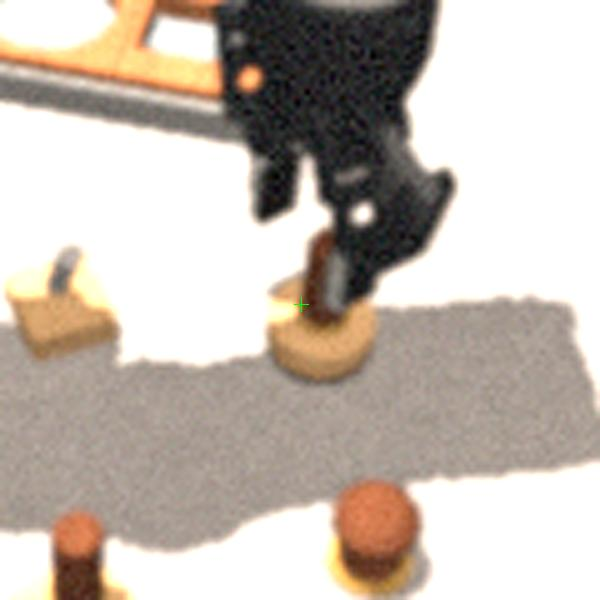

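```bash
python3 -m handwheel '-1 -2 8 0 0 0 50;-1 -2 18 0 0 0 50;-1 -2 18 0 0 0 50;-1 -2 18 0 0 0 10;-1 -2 18 0 0 0 10;-1 -2 18 0 0 0 10;-1 -2 18 0 0 0 10;-1 -2 18 0 0 0 10;-1 -2 18 0 0 0 10' 40; python3 tip.py; python3 go.py 479.5 98.5 120
```

```text
clock: 21.08
tcp_pos: [0.5743, -0.1188, 0.0152]
orientation: [-2.609, 1.749, -0.001]
contact_force: [-0.5, -1.3, 1.6]
grip_width: 0.0203
[ 0.57434867 -0.11883433  0.01522946] [ 0.1849  0.5699 -0.114   1.9019  0.0985  0.6748 -1.1694]
side [314.58249476 230.67388272] 254 170
top [288.88199524 183.01067114] 228 123
clock 21.18 tcp [ 574.4 -118.9   15.2] xdir yaw -67.7 tilt 0.02 w 19.6 F [-0.  -1.9  1.5] q [ 0.18  0.57 -0.11  1.9   0.1   0.67 -1.17]
shift [-237.1    5.1 -104.8]
```

View pics/t_side.png

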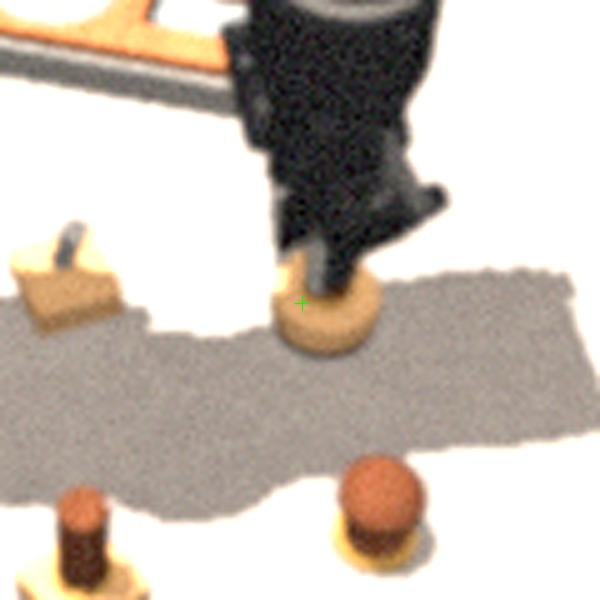

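```bash
python3 -m handwheel '0 0 -40 0 0 0 10;0 0 -85 0 0 0 10;-40 1 -90 0 0 0 10;-80 2 -90 0 0 0 10;-120 3 -90 0 0 0 10;-160 4 -90 0 0 0 10;-200 5 -90 0 0 0 10;-225 5 -70 0 0 0 10;-236 5 -50 0 0 0 10;-236 5 -38 0 0 0 10;-236 5 -38 0 0 0 10;-236 5 -38 0 0 0 10'; python3 go.py 480.5 98 27; python3 tip.py
```

```text
clock: 22.68
tcp_pos: [0.4806, 0.097, 0.0535]
orientation: [-2.608, 1.751, -0.001]
contact_force: [-0.6, 0.1, -1.8]
grip_width: 0.02
clock 22.68 tcp [480.6  97.   53.5] xdir yaw -67.7 tilt 0.04 w 20.0 F [-0.6  0.1 -1.8] q [-0.16  0.39 -0.2   2.1   0.12  0.65 -1.63]
shift [-1.  -0.3 26.5]
[0.48057662 0.09699017 0.05353593] [-0.1612  0.3924 -0.1987  2.1043  0.1247  0.655  -1.6265]
side [260.83372798 158.82507703] 200 98
top [196.03451075 218.87898028] 136 158
```

View pics/t_side.png

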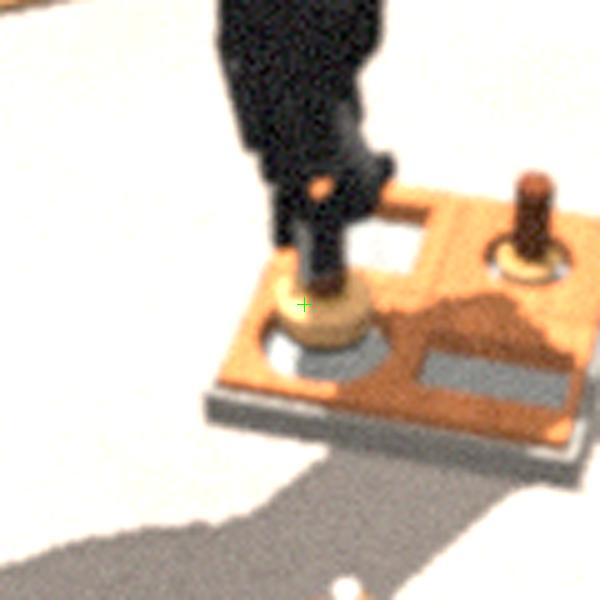

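```bash
python3 -m handwheel '0 0 8 0 0 0 10;0 0 16 0 0 0 10;0 0 24 0 0 0 10;0 0 28 0 0 0 10;0 0 28 0 0 0 10;0 0 28 0 0 0 10'; python3 go.py 480.5 98 27; python3 tip.py
```

```text
clock: 23.52
tcp_pos: [0.4798, 0.0974, 0.0252]
orientation: [2.609, -1.749, -0.0]
contact_force: [-2.6, -1.0, 3.9]
grip_width: 0.02
clock 23.52 tcp [479.8  97.4  25.2] xdir yaw -67.7 tilt 0.03 w 20.0 F [-2.6 -1.   3.9] q [-0.17  0.44 -0.19  2.12  0.14  0.59 -1.64]
shift [-0.2 -0.9 -1.8]
[0.47975757 0.09744661 0.02516719] [-0.1727  0.4413 -0.1881  2.1198  0.1439  0.5926 -1.6439]
side [260.62476514 167.1799422 ] 200 107
top [197.51243411 221.17159249] 137 161
```

View pics/t_side.png

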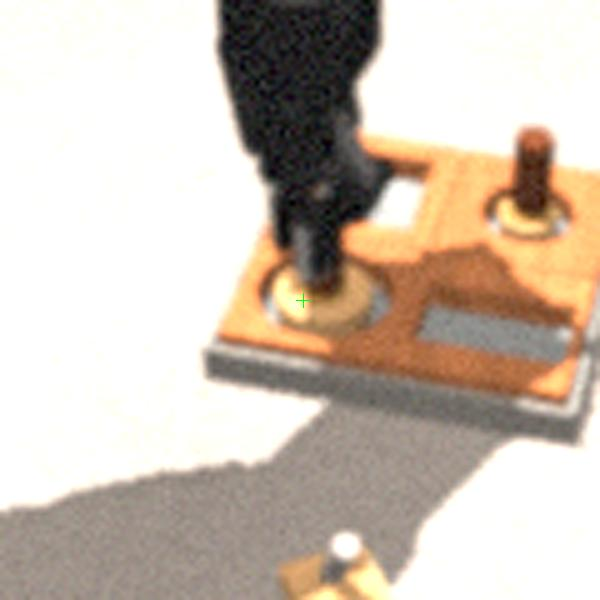

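```bash
python3 -m handwheel '0 0 -1 0 0 0 45;0 0 -1 0 0 0 45;0 0 -1 0 0 0 45;0 0 -25 0 0 0 45;0 0 -60 0 0 0 45;0 0 -100 0 0 0 45;0 0 -105 0 0 0 45;0 0 -105 0 0 0 45' ; python3 go.py 445 -249.5 130; python3 tip.py
```

```text
clock: 24.62
tcp_pos: [0.4799, 0.0976, 0.13]
orientation: [-2.609, 1.749, -0.001]
contact_force: [0.0, -0.4, -0.3]
grip_width: 0.0452
clock 24.62 tcp [479.9  97.6 130. ] xdir yaw -67.7 tilt 0.03 w 45.2 F [ 0.  -0.4 -0.3] q [-0.14  0.27 -0.22  2.05  0.08  0.83 -1.59]
shift [307.8 164.1   0. ]
[0.4798703  0.09758753 0.13000878] [-0.1394  0.2733 -0.2198  2.0485  0.0803  0.8273 -1.5867]
side [260.13015242 134.19472363] 200 74
top [190.79518849 213.4436714 ] 130 153
```

View pics/t_side.png

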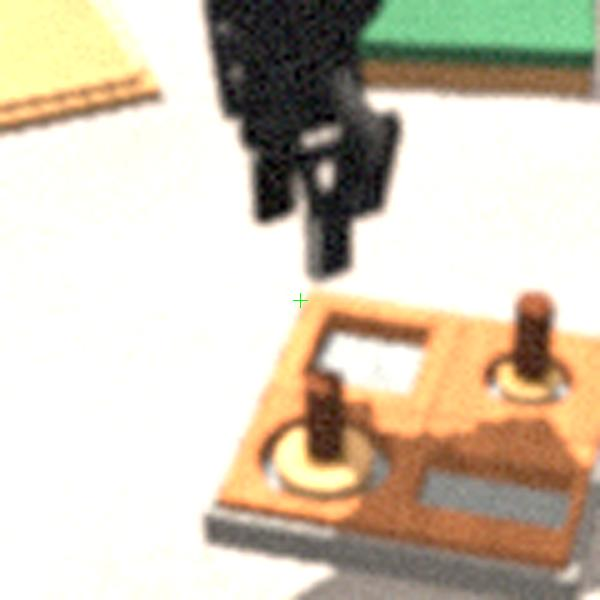

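```bash
python3 -m handwheel '42 22 0 0 0 0 50;84 45 0 0 0 0 50;126 67 0 0 0 0 50;168 90 0 0 0 0 50;210 112 0 0 0 0 50;252 134 0 0 0 0 50;285 152 0 0 0 0 50;302 161 0 0 0 0 50;308 164 0 0 0 0 50;308 164 0 0 0 0 50;308 164 30 0 0 0 50'; python3 -m handwheel '0 0 30 0 0 0 50;0 0 60 0 0 0 50;0 0 66 0 0 0 50;0 0 66 0 0 0 50'; python3 go.py 445 -249.5 15.5; python3 tip.py
```

```text
clock: 26.1
tcp_pos: [0.4474, -0.249, 0.1012]
orientation: [-2.61, 1.746, -0.006]
contact_force: [0.1, -0.2, -0.3]
grip_width: 0.0498
clock: 26.6
tcp_pos: [0.4455, -0.2488, 0.0343]
orientation: [-2.61, 1.748, 0.001]
contact_force: [0.1, 0.2, -0.3]
grip_width: 0.0499
clock 26.60 tcp [ 445.5 -248.8   34.3] xdir yaw -67.6 tilt 0.03 w 49.9 F [ 0.1  0.2 -0.3] q [ 0.41  0.44 -0.03  2.08  0.02  0.62 -0.81]
shift [ 0.4  0.7 18.8]
[ 0.44552113 -0.24881177  0.03427316] [ 0.4104  0.4439 -0.0284  2.0776  0.0205  0.6207 -0.8119]
side [265.63395492 282.19220975] 205 222
top [345.23819033 235.00824159] 285 175
```

View pics/t_side.png

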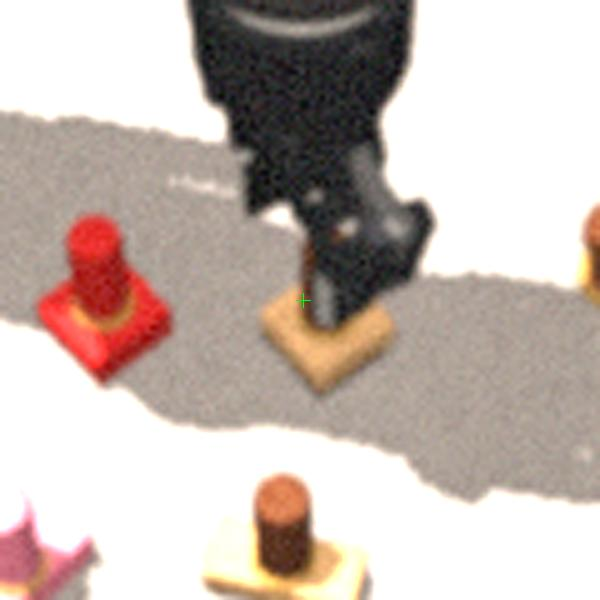

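```bash
python3 -m handwheel '0 -3 8 0 0 0 50;0 -3 18 0 0 0 50;0 -3 18 0 0 0 50;0 -3 18 0 0 0 10;0 -3 18 0 0 0 10;0 -3 18 0 0 0 10;0 -3 18 0 0 0 10;0 -3 18 0 0 0 10;0 -3 18 0 0 0 10' 40; python3 tip.py; python3 go.py 515 180 120
```

```text
clock: 27.82
tcp_pos: [0.4481, -0.2485, 0.0162]
orientation: [-2.609, 1.749, -0.0]
contact_force: [-0.4, 0.5, 1.1]
grip_width: 0.0212
[ 0.44812647 -0.24850866  0.01621236] [ 0.4067  0.4776 -0.0274  2.0811  0.0229  0.5829 -0.8179]
side [266.93923756 286.74399262] 206 226
top [343.90940649 234.90916901] 283 174
clock 27.93 tcp [ 448.1 -248.5   16.2] xdir yaw -67.7 tilt 0.02 w 20.3 F [ 0.2 -0.8  0.7] q [ 0.41  0.48 -0.03  2.08  0.02  0.58 -0.82]
shift [-370.9 -224.7 -103.8]
```

View pics/t_side.png

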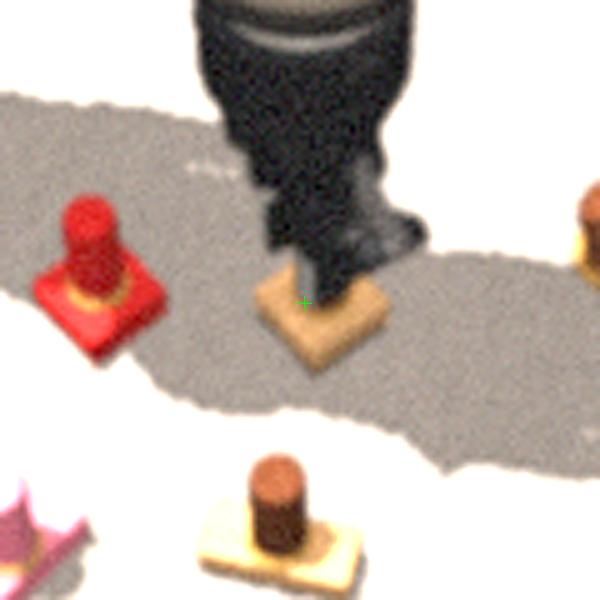

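```bash
python3 -m handwheel '0 0 -40 0 0 0 10;0 0 -85 0 0 0 10;-40 -25 -100 0 0 -4 10;-81 -50 -100 0 0 -8 10;-122 -75 -100 0 0 -12 10;-163 -101 -100 0 0 -16 10;-204 -126 -100 0 0 -20 10;-245 -151 -100 0 0 -24 10;-286 -177 -100 0 0 -28 10;-326 -201 -100 0 0 -32 10;-355 -219 -100 0 0 -36 10;-366 -226 -90 0 0 -36 10'; python3 -m handwheel '0 0 0 0 0 0 10;0 0 20 0 0 0 10;0 0 40 0 0 0 10;0 0 45 0 0 0 10;0 0 45 0 0 0 10'; python3 go.py 515 180 27; python3 tip.py
```

```text
clock: 29.42
tcp_pos: [0.5183, 0.1785, 0.1062]
orientation: [-3.022, 0.853, -0.001]
contact_force: [-0.0, -0.1, -1.8]
grip_width: 0.0206
clock: 30.05
tcp_pos: [0.5179, 0.1747, 0.0611]
orientation: [3.021, -0.86, -0.0]
contact_force: [0.3, 1.0, -1.4]
grip_width: 0.0206
clock 30.05 tcp [517.9 174.7  61.1] xdir yaw -31.8 tilt 0.06 w 20.6 F [ 0.3  1.  -1.4] q [-0.2   0.46 -0.3   1.96  0.2   0.74 -1.17]
shift [-5.3 -3.  34.1]
[0.51794224 0.1746573  0.06106392] [-0.2029  0.4645 -0.2973  1.9648  0.1965  0.7405 -1.1708]
side [271.17256016 136.16690164] 211 76
top [162.61128572 202.31804276] 102 142
```

View pics/t_side.png

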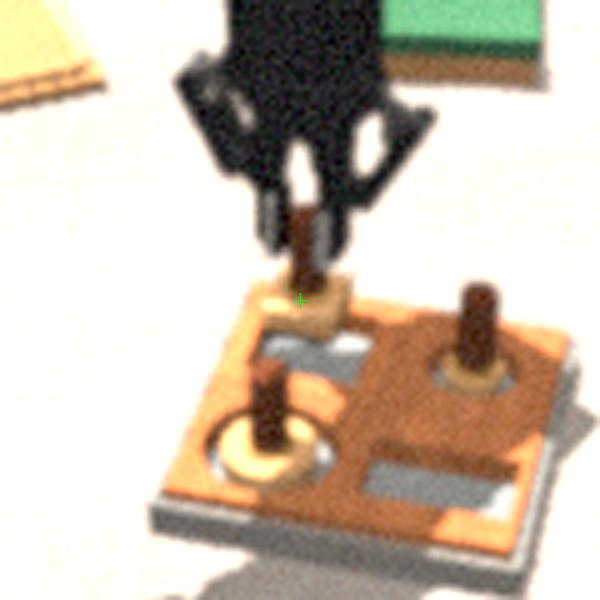

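```bash
python3 - <<'E'
from h import *
g=grab_frame("side")
print(plane(g,[[211+307/5,76+291/5]],.065), (proj(g,[.5254,.1842,.065])[0]-[211,76])*5,(proj(g,[.5254,.1842,.010])[0]-[211,76])*5)
crop(g,225,110,315,190,8,"pics/q.png")
E
```

```text
[[0.52158461 0.17747952]] [312.29795225 282.65568456] [311.25787731 363.5684805 ]
```

View pics/q.png

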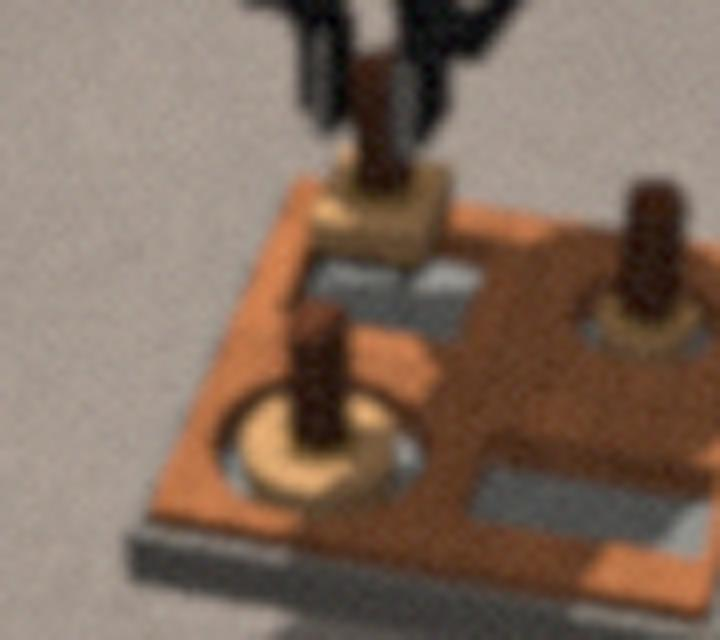

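```bash
python3 -m handwheel '1 -3 0 0 0 0 10;1 -5 5 0 0 0 10;1 -5 12 0 0 0 10;1 -5 14 0 0 0 10;1 -5 14 0 0 0 10'; python3 go.py;python3 - <<'E'
from h import *
g=grab_frame("side")
crop(g,225,110,315,190,8,"pics/q.png")
E
```

```text
clock: 30.82
tcp_pos: [0.5212, 0.1796, 0.0467]
orientation: [3.022, -0.857, -0.001]
contact_force: [0.1, 0.4, 0.1]
grip_width: 0.0211
clock 30.82 tcp [521.2 179.6  46.7] xdir yaw -31.7 tilt 0.05 w 21.1 F [0.1 0.4 0.1] q [-0.21  0.49 -0.29  1.96  0.21  0.72 -1.18]
```

View pics/q.png

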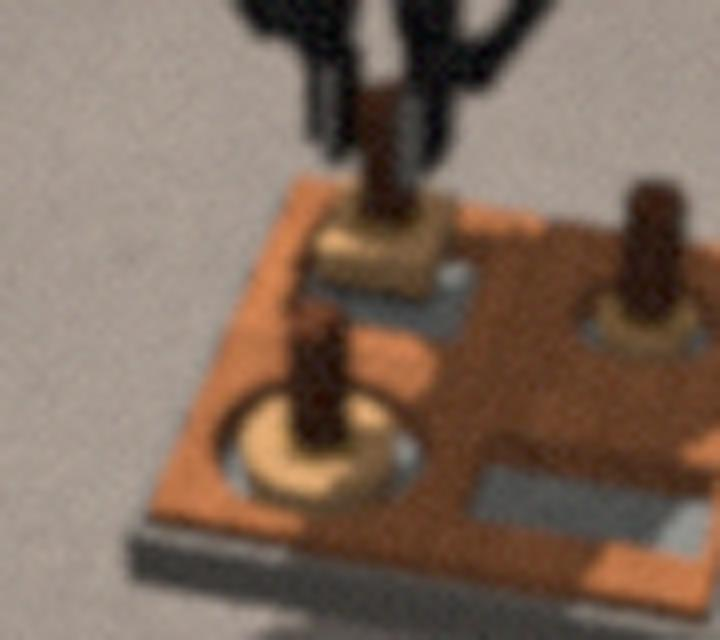

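```bash
python3 -m handwheel '4 2 0 0 0 0 10;4 2 4 0 0 0 10;4 2 8 0 0 0 10;4 2 10 0 0 0 10;4 2 10 0 0 0 10'; python3 go.py;python3 - <<'E'
from h import *
g=grab_frame("side")
crop(g,225,110,315,190,8,"pics/q.png")
E
```

```text
clock: 31.5
tcp_pos: [0.5236, 0.176, 0.0368]
orientation: [3.022, -0.857, -0.001]
contact_force: [0.3, 0.6, -1.5]
grip_width: 0.0205
clock 31.50 tcp [523.6 176.   36.8] xdir yaw -31.7 tilt 0.03 w 20.5 F [ 0.3  0.6 -1.5] q [-0.21  0.51 -0.29  1.96  0.22  0.7  -1.18]
```

View pics/q.png

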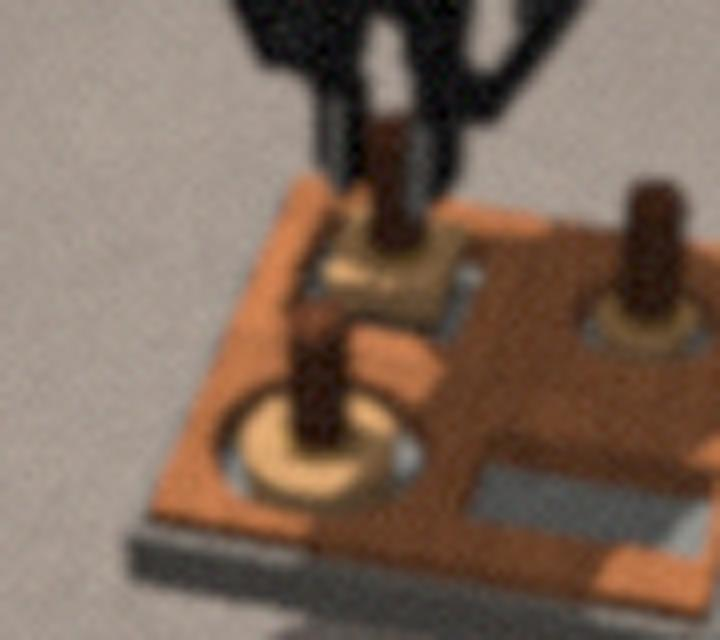

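```bash
python3 -m handwheel '0 0 5 0 0 0 10;0 0 9 0 0 0 10;0 0 10 0 0 0 10;0 0 10 0 0 0 10'; python3 go.py;python3 - <<'E'
from h import *
g=grab_frame("side")
crop(g,225,110,315,190,8,"pics/q.png")
E
```

```text
clock: 32.05
tcp_pos: [0.5238, 0.1759, 0.027]
orientation: [3.022, -0.857, -0.0]
contact_force: [-0.2, 1.1, -1.0]
grip_width: 0.0206
clock 32.05 tcp [523.8 175.9  27. ] xdir yaw -31.7 tilt 0.01 w 20.6 F [-0.2  1.1 -1. ] q [-0.22  0.52 -0.28  1.97  0.22  0.68 -1.19]
```

View pics/q.png

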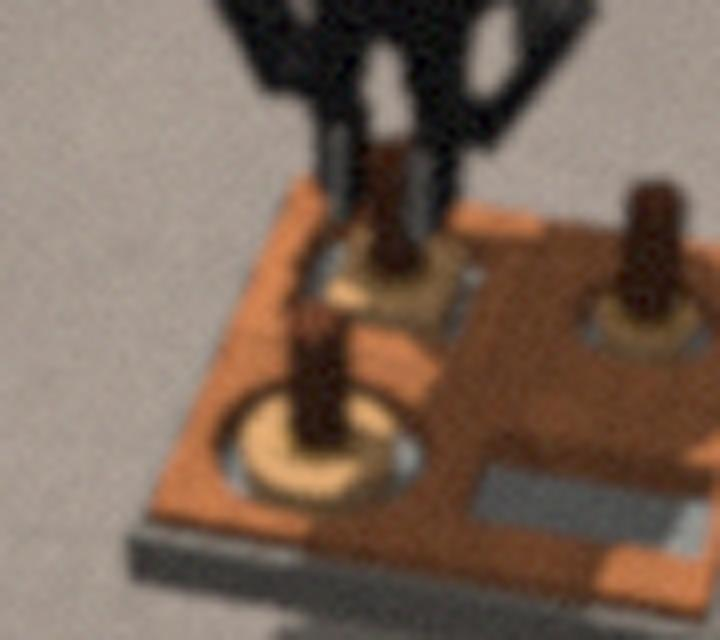

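```bash
python3 -m handwheel '0 0 1 0 0 0 10;0 0 1 0 0 0 45;0 0 1 0 0 0 45;0 0 1 0 0 0 45;0 0 -25 0 0 0 45;0 0 -60 0 0 0 45;0 0 -100 0 0 0 45;0 0 -105 0 0 10 45;0 0 -105 0 0 20 45;0 0 -105 0 0 30 45;0 0 -105 0 0 36 45;0 0 -105 0 0 36 45' ; python3 go.py 415 -350 130; python3 tip.py
```

```text
clock: 33.6
tcp_pos: [0.5237, 0.176, 0.1321]
orientation: [2.611, -1.748, 0.0]
contact_force: [-0.4, 0.6, -0.3]
grip_width: 0.0448
clock 33.60 tcp [523.7 176.  132.1] xdir yaw -67.6 tilt 0.01 w 44.8 F [-0.4  0.6 -0.3] q [-0.28  0.36 -0.19  1.91  0.09  0.88 -1.7 ]
shift [444.9 301.    2.2]
[0.52371    0.17601927 0.13212395] [-0.2823  0.364  -0.1915  1.9079  0.0884  0.8777 -1.6979]
side [273.55220742 113.06844957] 213 53
top [155.44446947 193.34936367] 95 133
```

View pics/t_side.png

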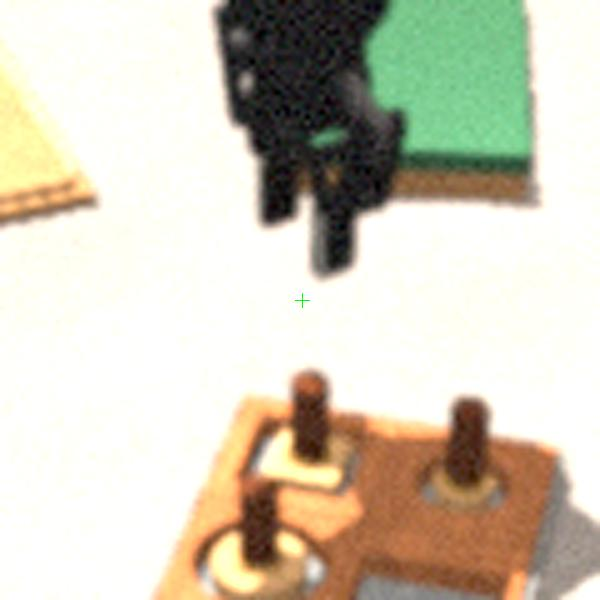

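```bash
python3 -m handwheel '42 28 0 0 0 0 50;84 57 0 0 0 0 50;126 85 0 0 0 0 50;168 114 0 0 0 0 50;210 142 0 0 0 0 50;252 170 0 0 0 0 50;294 199 0 0 0 0 50;336 227 0 0 0 0 50;378 256 0 0 0 0 50;415 281 0 0 0 0 50;438 296 0 0 0 0 50;445 301 0 0 0 0 50'; python3 -m handwheel '0 0 0 0 0 0 50;0 0 30 0 0 0 50;0 0 70 0 0 0 50;0 0 95 0 0 0 50;0 0 98 0 0 0 50;0 0 98 0 0 0 50'; python3 go.py 415 -350 15.5; python3 tip.py
```

```text
clock: 35.2
tcp_pos: [0.4137, -0.3518, 0.132]
orientation: [2.608, -1.751, 0.0]
contact_force: [-0.0, 0.4, -0.1]
grip_width: 0.0501
clock: 35.95
tcp_pos: [0.4154, -0.3494, 0.0348]
orientation: [-2.611, 1.747, -0.001]
contact_force: [0.1, 0.8, 0.4]
grip_width: 0.0499
clock 35.95 tcp [ 415.4 -349.4   34.8] xdir yaw -67.6 tilt 0.04 w 49.9 F [0.1 0.8 0.4] q [ 0.55  0.48  0.04  2.01 -0.03  0.65 -0.57]
shift [ 0.4  0.6 19.3]
[ 0.41535053 -0.34938875  0.03475801] [ 0.5525  0.4829  0.0405  2.0071 -0.0317  0.6516 -0.5659]
side [256.67891192 330.99866634] 196 270
top [387.9874752  247.56854221] 327 187
```

View pics/t_side.png

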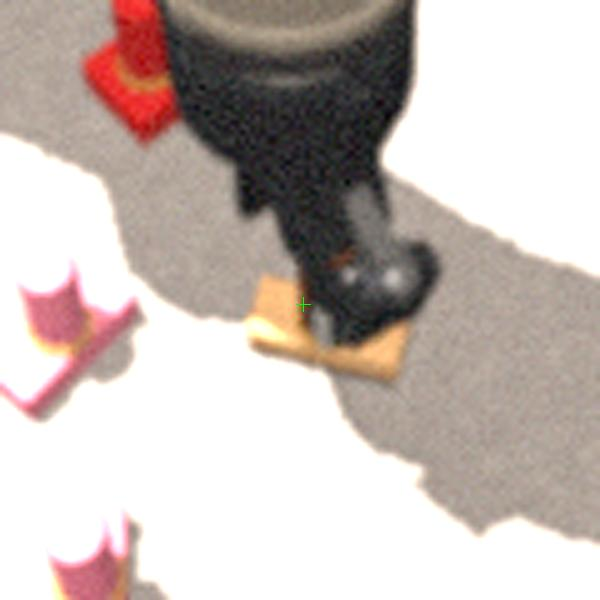

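```bash
python3 -m handwheel '0 -2 8 0 0 0 50;0 -2 18 0 0 0 50;0 -2 18 0 0 0 50;0 -2 18 0 0 0 10;0 -2 18 0 0 0 10;0 -2 18 0 0 0 10;0 -2 18 0 0 0 10;0 -2 18 0 0 0 10;0 -2 18 0 0 0 10' 40; python3 -m handwheel '0 0 -40 0 0 0 10;0 0 -85 0 0 0 10;0 0 -100 0 0 0 10;0 0 -100 0 0 0 10'; python3 tip.py; python3 go.py 563 64.5 120
```

```text
clock: 37.17
tcp_pos: [0.4163, -0.3493, 0.0162]
orientation: [-2.61, 1.749, -0.0]
contact_force: [-0.7, 0.9, 0.1]
grip_width: 0.0209
clock: 37.67
tcp_pos: [0.4168, -0.3495, 0.1167]
orientation: [-2.61, 1.749, -0.003]
contact_force: [0.0, 0.1, -0.2]
grip_width: 0.0206
[ 0.41677012 -0.34952361  0.11667451] [ 0.5408  0.3617  0.0522  1.9552 -0.0253  0.8236 -0.5741]
side [256.48902293 308.92436795] 196 248
top [396.91231577 242.95183203] 336 182
clock 37.77 tcp [ 415.5 -348.6  114.8] xdir yaw -67.7 tilt 0.12 w 20.8 F [-0.4 -0.1 -1. ] q [ 0.54  0.36  0.05  1.96 -0.03  0.82 -0.57]
shift [-326.1 -293.4   -5. ]
```

View pics/t_side.png

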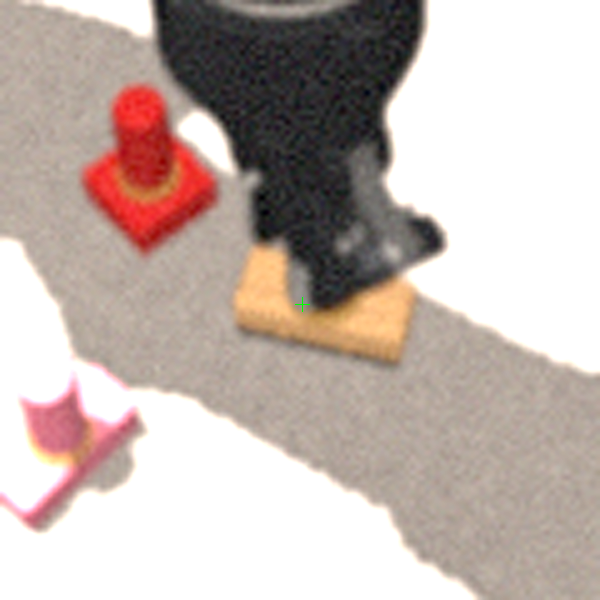

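```bash
python3 -m handwheel '-33 -30 -8 0 0 0 10;-66 -60 -10 0 0 0 10;-99 -90 -10 0 0 0 10;-132 -120 -10 0 0 0 10;-165 -150 -10 0 0 0 10;-198 -180 -10 0 0 0 10;-231 -210 -10 0 0 0 10;-264 -240 -10 0 0 0 10;-297 -270 0 0 0 0 10;-315 -286 15 0 0 0 10;-324 -294 30 0 0 0 10;-326 -296 45 0 0 0 10'; python3 -m handwheel '0 0 10 0 0 0 10;0 0 15 0 0 0 10;0 0 15 0 0 0 10'; python3 go.py 565 65.5 27; python3 - <<'E'
from h import *
g=grab_frame("side")
crop(g,240,110,330,190,8,"pics/q.png")
E
```

```text
clock: 39.28
tcp_pos: [0.5655, 0.0646, 0.0692]
orientation: [2.609, -1.748, -0.002]
contact_force: [-0.0, 0.1, -1.0]
grip_width: 0.0203
clock: 39.65
tcp_pos: [0.5661, 0.0638, 0.056]
orientation: [2.608, -1.751, -0.0]
contact_force: [0.1, -0.4, -0.3]
grip_width: 0.0208
clock 39.65 tcp [566.1  63.8  56. ] xdir yaw -67.7 tilt 0.03 w 20.8 F [ 0.1 -0.4 -0.3] q [-0.14  0.49 -0.1   1.92  0.07  0.73 -1.47]
shift [-2.   0.4 29. ]
```

View pics/q.png

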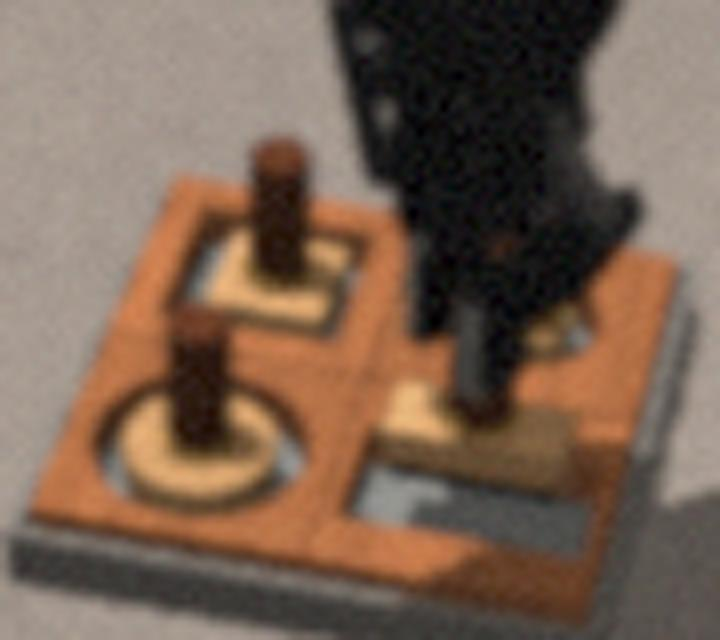

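```bash
python3 -m handwheel '3 0 3 0 0 0 10;3 0 8 0 0 0 10;3 0 14 0 0 0 10;3 0 15 0 0 0 10;3 0 15 0 0 0 10'; python3 go.py 565 65.5 27; python3 - <<'E'
from h import *
g=grab_frame("side")
crop(g,240,110,330,190,8,"pics/q.png")
E
```

```text
clock: 40.33
tcp_pos: [0.5673, 0.062, 0.0409]
orientation: [2.61, -1.749, -0.0]
contact_force: [-0.1, -0.1, -0.8]
grip_width: 0.0208
clock 40.33 tcp [567.3  62.   40.9] xdir yaw -67.7 tilt 0.02 w 20.8 F [-0.1 -0.1 -0.8] q [-0.14  0.51 -0.1   1.93  0.07  0.7  -1.46]
shift [-4.1  0.8 13.9]
```

View pics/q.png

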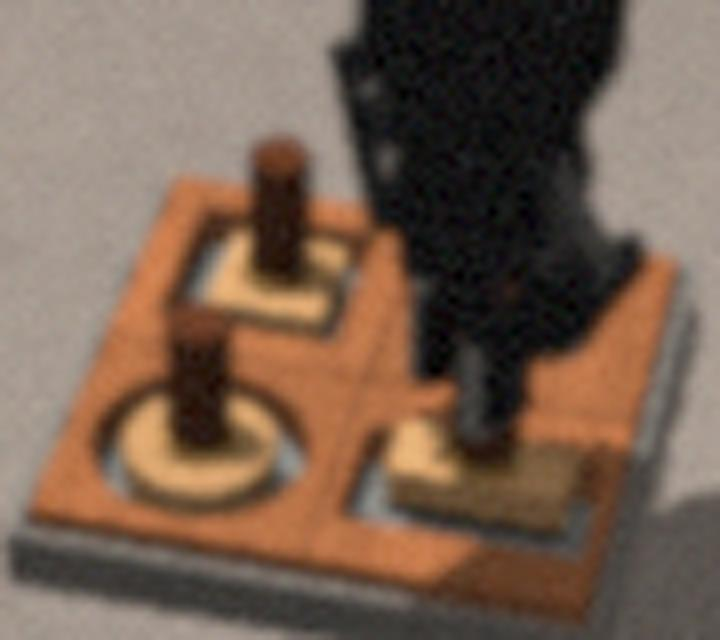

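```bash
python3 -m handwheel '0 0 5 0 0 0 10;0 0 10 0 0 0 10;0 0 14 0 0 0 10;0 0 15 0 0 0 10;0 0 15 0 0 0 10'; python3 go.py; python3 - <<'E'
from h import *
g=grab_frame("side")
crop(g,240,110,330,190,8,"pics/q.png")
E
```

```text
clock: 41.0
tcp_pos: [0.5673, 0.062, 0.0262]
orientation: [2.609, -1.749, -0.0]
contact_force: [-1.6, 0.0, 1.4]
grip_width: 0.0207
clock 41.00 tcp [567.3  62.   26.2] xdir yaw -67.7 tilt 0.01 w 20.7 F [-1.6  0.   1.4] q [-0.14  0.53 -0.1   1.94  0.08  0.68 -1.47]
```

View pics/q.png

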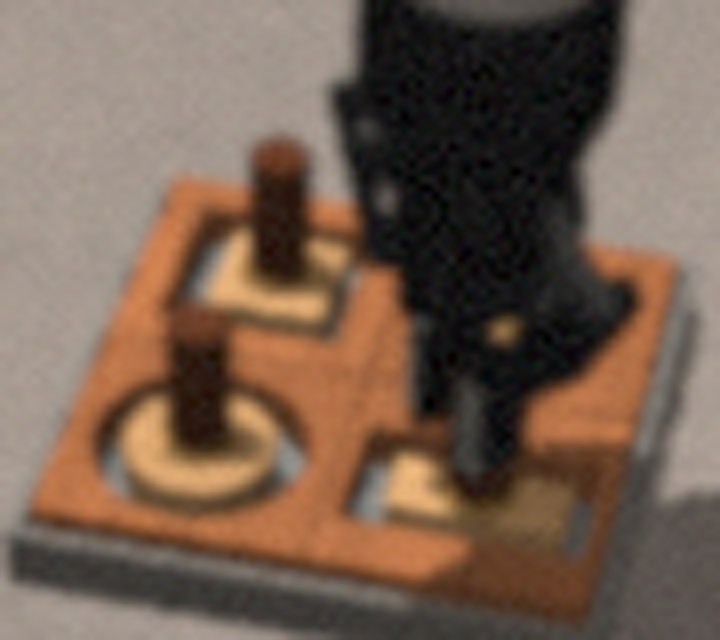

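```bash
python3 -m handwheel '0 0 -1 0 0 0 45;0 0 -1 0 0 0 45;0 0 -1 0 0 0 45;0 0 -25 0 0 0 45;0 0 -60 0 0 0 45;0 0 -100 0 0 0 45;0 0 -120 0 0 0 45;40 0 -130 0 0 0 45;90 0 -130 0 0 0 45;140 0 -130 0 0 0 45;190 0 -130 0 0 0 45;230 0 -130 0 0 0 45';python3 -m handwheel '50 0 0 0 0 0 45;100 0 0 0 0 0 45;150 0 0 0 0 0 45;180 0 0 0 0 0 45;180 0 0 0 0 0 45;180 0 0 0 0 0 45;180 0 0 0 0 0 45'; python3 - <<'E'
from h import *
g=grab_frame("side")
crop(g,225,100,345,190,6,"pics/e1.png")
f=grab_frame("top");crop(f,125,135,255,255,5,"pics/e2.png")
cv2.imwrite("pics/etop.png",f["pixels"][:,:,::-1])
E
python3 meas.py 2>&1 | grep -A1 -E "knob|pen"
```

```text
clock: 42.55
tcp_pos: [0.6551, -0.1533, 0.156]
orientation: [2.608, -1.751, 0.0]
contact_force: [0.6, 0.1, -0.6]
grip_width: 0.0449
clock: 43.42
tcp_pos: [0.7234, -0.3153, 0.1562]
orientation: [-2.611, 1.746, 0.001]
contact_force: [0.2, -0.4, -0.2]
grip_width: 0.0446
```

View pics/e1.png

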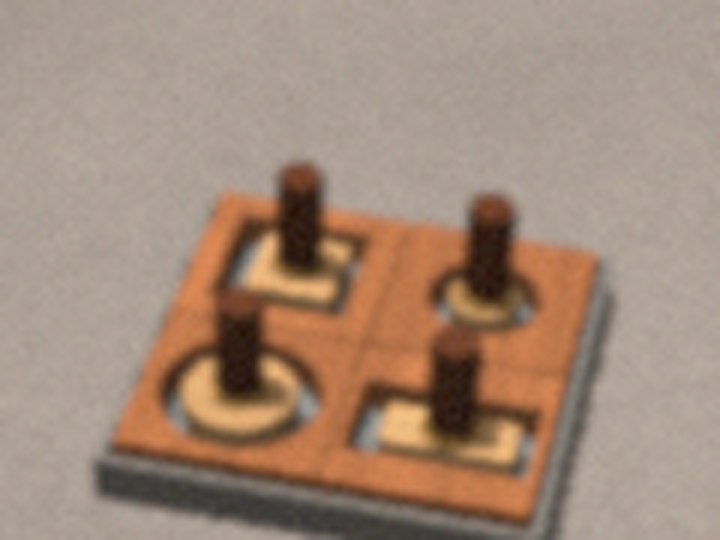

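View pics/e2.png

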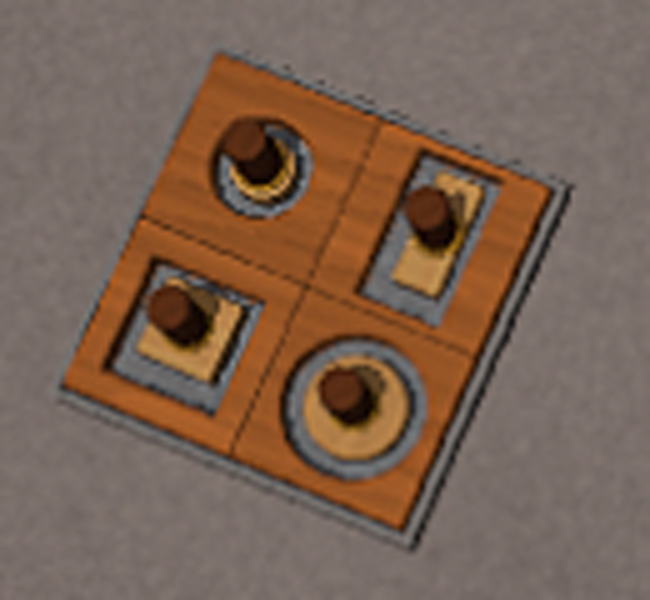

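View pics/etop.png

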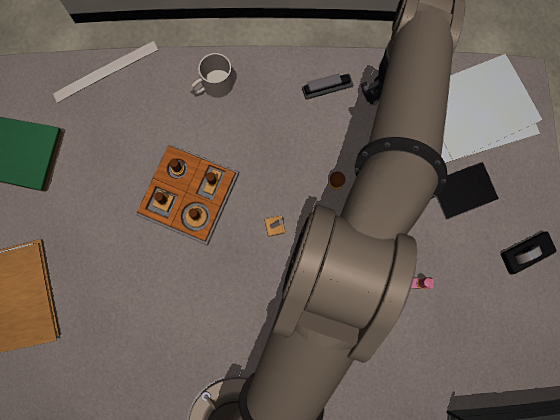

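Both views show all four stamps upright in their matching pockets, with small centring offsets (about 1–2 px, roughly 5 mm or less). The knob (337,180) and pen stand (275,225) are at their starting pixels. The arm is clear, so I'm handing in.

```bash
python3 -c "
from bench import workorder,readout
print(readout.get_obs()['clock']);print(workorder.hand_in())"
```

```text
43.575
the job is handed in; nothing more can be done
None
```

All four stamps are in their matching pockets (large round, small round, square, long narrow), and I handed the job in at about 43.6 s of the 118 s allowed; no verdict was reported.

**Last checks:** The final top and side pictures show each stamp upright and down in its pocket, centred by eye to about 5 mm or better. The drawer knob and pen stand are at their starting pixels by eye. The arm was clear of everything. My numeric re-measurement of the knob and pen stand printed nothing, so those two were not measured again.

**What disagreed:** The measured TCP did not match the fingers as the cameras saw them. They appeared about 10–12 mm away along −y of the tool and some 15–20 mm higher. Because of that:
- The first two grips on the small round stamp were off-centre, so I opened and regripped it, which slid it slightly on the desk.
- I then allowed for the offset and lined up each later grasp and placing by camera, with corrections of 2–5 mm.

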